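# Square up the coasters and tap them home in their box

## Robot

A 7-joint arm with a two-finger parallel gripper is mounted at the origin on a cart in front of the work surface, level with it; the furniture and walls round the work are solid. World frame = base frame: x ahead of the robot, y to its left, z up, the work surface at z = 0. Lengths are in m, angles in rad, forces in N, time in s.
With the tool pointing down it reaches from about 0.425 to 1.025 m from the base axis. Payload 9.4 kg.
Tool frame: the origin (TCP) lies at the very end of the fingers, on their centre line; the grasp point (between the pads) lies 19 mm behind it; z points along the fingers, y is the line along which they close (so a half turn about z gives the same grasp; the last joint's range is limited). The gripper opens to 85 mm and grips with 20 to 120 N. Pads are 22 mm wide; open, the fingers measure 114 mm over their backs; the gripper's body (76 mm by 85 mm) begins 54 mm behind the grasp point. The pads swing forward as they close: fully open they stand 13 mm farther back than shut.
Start: joints at [1.169, 0.599, -0.003, 1.599, 0.002, 0.943, -0.08], TCP at [0.231, -0.687, 0.231] pointing down, gripper open.
Joint ranges: [-2.57, 2.57], [-0.35, 1.97], [-1.29, 1.29], [0.11, 2.56], [-1.05, 4.19], [0.11, 1.86], [-2.63, 2.63]. Speed limits (rad/s): [2.22, 2.22, 3.01, 3.01, 3.14, 3.14, 3.14].

## Interface

Orientations are given as a unit quaternion [x, y, z, w].
In Python, from rig import monitor, eyes, arm gives the robot as it stands. The module is installed in compiled form; this text tells all that it offers.
- The arm moves only by the shell command python3 -m handwheel 'ROWS' [FORCE]. ROWS is JSON, a list of rows, each an object of numbers: "tx", "ty", "tz": the shift along the tool's x, y, z in units of 0.04 m (1.0 is 0.04 m); "ax", "ay", "az": the turn, a rotation vector about the tool's x, y, z in units of 0.1 rad (1.0 is 0.1 rad); "gripper": the closure, from -1 (fully open) to 1 (shut). In form: [{"tx": .., "ty": .., "tz": .., "ax": .., "ay": .., "az": .., "gripper": ..}, ...]. A call has 1 to 8 rows; each row shifts and turns the commanded pose from where the row before left it, along the tool's axes as they then stand; what a row does not reach is not made up. A row lasts 1/12 s, in which the tool goes at most 41.7 mm and 7.16 degrees, less where a joint would pass 70% of its speed; a pose out of reach is approached as far as the arm can. A call with a number of a shift or a turn outside -1 to 1 is refused whole. A call with a gripper value outside its range is refused whole. The fingers move at their own pace and stop on an object; FORCE is the grip in N (left out, the last holds). Time passes only in rows, so rows that do not move let the fingers close. It gives the time, the measured TCP pose, the force, the opening and the grip force at its end, in the units of the state.
- monitor.get_obs(): the state, without advancing time (a new reading comes with each control period).
- eyes.grab_frame(name): name is "side" or "top"; returns (picture, depth): 420x560x3 uint8, red, green, blue; 420x560 float32, m along the optical axis (not along the pixel's ray), 0 where there is no reading.
- eyes.camera_info(name): a dict with "fx", "fy", "cx", "cy" (pixels), "dist" ([k1, k2, p1, p2, k3] as OpenCV has them; the pictures are not rectified), "xyz" and "orientation" of the camera in the world. Camera axes: x right, y down, z forward; pixel columns grow to the right and rows downward; lengths in m; the calibration is good to about 2 mm. A picture is of the moment at which its call begins. camera_info takes no time and is no camera call.
- arm.job_done(): hands the job in; it is judged then, once.
The state is a dict: "clock": time; "q": joint angles; "dq": joint speeds; "tau": joint torques, N m; "tcp_pos": TCP position; "tool_rot": TCP orientation; "contact_force": force on the tool from outside, world axes, zero at the start; "moment": the same for the moment, N m; "width": opening from 0.0 (shut) to 1.0 (fully open); "gripper_force": force on a finger pad.
Only numpy, scipy, OpenCV 4.12 (cv2) and the standard library are available. Lean on these libraries where they do the work, as an engineer would, in place of code of your own. Each camera call takes 0.05 s, during which the arm holds its last target. There are 200 camera calls.

## Task

Put the ragged stack of four coasters away in the wooden coaster box: on the drip stand only its long sides are free, but the box leaves room for fingers only at its short ends, so first set the stack down on the bare middle of the worktop and let go, then take it the other way and lower it into the box. Tap the stack up against the tall end wall of the box until all four lie flat, one on another, with their edges flush and their short ends against that wall. Do not disturb the cup, timer, bottle or shaker.

Things in the scene. Friction and masses are not known exactly. Their poses are not given: they have to be found in the camera images.
- coaster_1: one of four equal plain white ceramic coasters, flat plates 66 mm long (its x), 52 mm wide (its y), 7 mm thick (its z), about 60 g, symmetric. Origin: centre of the underside. Starts lowest in the ragged stack on the stand: each up to 3 mm off along the stand's x, 5 mm along its y and 0.08 rad in yaw; long sides along the stand's x
- coaster_2: one of four equal plain white ceramic coasters, flat plates 66 mm long (its x), 52 mm wide (its y), 7 mm thick (its z), about 60 g, symmetric. Origin: centre of the underside. Second from below at the start
- coaster_3: one of four equal plain white ceramic coasters, flat plates 66 mm long (its x), 52 mm wide (its y), 7 mm thick (its z), about 60 g, symmetric. Origin: centre of the underside. Third from below at the start
- coaster_4: one of four equal plain white ceramic coasters, flat plates 66 mm long (its x), 52 mm wide (its y), 7 mm thick (its z), about 60 g, symmetric. Origin: centre of the underside. On top at the start, its upper face 36 mm above the worktop
- stand: fixed steel drip stand, 90 mm (x) by 46 mm (y). Two bars along x, 8 mm high, 35 mm wide over both, carry the stack; upright end plates 46 mm wide, 36 mm high, 80 mm apart inside, leave no room for a finger at the stack's short ends; its long sides overhang the bars and are free. Origin: centre on the worktop. Left or right of the robot's midline; the worktop on the midline, 0.46 to 0.50 m ahead, is bare
- coaster_box: fixed open wooden box, outside 142 mm (x) by 68 mm (y), inside 132 by 58 mm; floor 4 mm thick. Side walls (along x) and front end wall (-x, with a 28 mm thumb notch) are 30 mm high; the end wall at +x, farther from the robot, is the tall one, 48 mm. Origin: centre of the underside on the worktop. On the other side of the midline from the stand
- end_wall (a point): middle of the inner face of the box's tall end wall, at floor level: 66 mm along the box's +x from its centre, 4 mm above the worktop; its axes are those of the box (+x points into the wall). A coaster against the wall, lengthwise, has its centre 33 mm before this point
- pill_bottle: bystander: small white bottle, 35 mm across, 70 mm high, stands behind the bare middle of the worktop; origin at its foot
- kitchen_timer: bystander: round wind-up timer, 63 mm across, 46 mm high, in front of the bare middle near the robot; origin at its foot
- black_cup: bystander: black cup with a handle, 74 by 87 mm, 72 mm high, at the far right; origin at its foot
- salt_shaker: bystander: salt shaker, 44 mm across, 90 mm high, at the far left; origin at its foot
There are look-alikes about, which are no part of the job. What is shaped like the coaster_4 but pink is not meant.

How it is judged:
On the way:
1. all four coasters lie stacked (centres within 12 mm of the first's) on the bare worktop, over 90 mm from the centres of stand and box, let go and at rest (height (world z) of each of coaster_1, coaster_2, coaster_3, coaster_4 below 0.024 m and horizontal distance between each of coaster_1, coaster_2, coaster_3, coaster_4 and stand above 0.09 m and horizontal distance between each of coaster_1, coaster_2, coaster_3, coaster_4 and coaster_box above 0.09 m and contact force between the fingers and coaster_1 below 0.1 N and linear speed of each of coaster_1, coaster_2, coaster_3, coaster_4 below 0.02 m/s and contact force between the fingers and coaster_2 below 0.1 N and horizontal distance between each of coaster_2, coaster_3, coaster_4 and coaster_1 below 0.012 m and contact force between the fingers and coaster_3 below 0.1 N and contact force between the fingers and coaster_4 below 0.1 N), for 0.2 s.
At the end, for the whole second after the job is handed in: All four coasters lie flat in the box in one stack, the short end of each within 2.8 mm of the tall end wall and square to it (0.09 rad), their edges flush with one another within 2.5 mm lengthwise and 3 mm sideways, at rest (x of coaster_1 in the frame of end_wall between -0.0358 and -0.031 m and y of coaster_1 in the frame of coaster_box between -0.005 and 0.005 m and z of each of coaster_1, coaster_2, coaster_3, coaster_4 in the frame of end_wall below 0.0235 m and angle between the z axis of each of coaster_1, coaster_2, coaster_3, coaster_4 and the z axis of coaster_box, either way round below 0.06 rad and angle between the x axis of each of coaster_1, coaster_2, coaster_3, coaster_4 and the x axis of coaster_box, either way round below 0.09 rad and linear speed of each of coaster_1, coaster_2, coaster_3, coaster_4 below 0.01 m/s and x of coaster_2 in the frame of end_wall between -0.0358 and -0.031 m and y of coaster_2 in the frame of coaster_box between -0.005 and 0.005 m and x of coaster_2 in the frame of coaster_1 between -0.0025 and 0.0025 m and y of coaster_2 in the frame of coaster_1 between -0.003 and 0.003 m and x of coaster_3 in the frame of end_wall between -0.0358 and -0.031 m and y of coaster_3 in the frame of coaster_box between -0.005 and 0.005 m and x of coaster_3 in the frame of coaster_1 between -0.0025 and 0.0025 m and y of coaster_3 in the frame of coaster_1 between -0.003 and 0.003 m and x of coaster_4 in the frame of end_wall between -0.0358 and -0.031 m and y of coaster_4 in the frame of coaster_box between -0.005 and 0.005 m and x of coaster_4 in the frame of coaster_1 between -0.0025 and 0.0025 m and y of coaster_4 in the frame of coaster_1 between -0.003 and 0.003 m); the robot touches nothing.
It fails at once if the pill bottle is moved more than 20 mm or tipped (distance of pill_bottle from where it was at the start of the episode above 0.02 m or angle between pill_bottle's own z axis and vertical above 0.3 rad).
It fails at once if the kitchen timer is moved more than 20 mm or tipped (distance of kitchen_timer from where it was at the start of the episode above 0.02 m or angle between kitchen_timer's own z axis and vertical above 0.3 rad).
It fails at once if the black cup is moved more than 20 mm or tipped (distance of black_cup from where it was at the start of the episode above 0.02 m or angle between black_cup's own z axis and vertical above 0.3 rad).
It fails at once if the salt shaker is moved more than 20 mm or tipped (distance of salt_shaker from where it was at the start of the episode above 0.02 m or angle between salt_shaker's own z axis and vertical above 0.3 rad).
It also fails if it takes over 72 s, if anything falls off the work surface, if the arm or the gripper's body presses on something with over 40 N, if the wrist force passes 120 N, or if a joint passes its speed limit or range.

## Working session

There is one attempt and no reset: what is moved stays moved. The work goes in short steps, Python scripts to look and compute and a shell command to move; the robot and the scene stay as the last step left them, time stands still between calls to the robot, and variables do not carry over. Pictures are saved under pics/ and viewed, at most 10 in all, crops included, and the job is handed in when it is done.

```bash
mkdir -p pics; cat > h.py <<'E'
import numpy as np,cv2
from rig import monitor,eyes,arm
from scipy.spatial.transform import Rotation as R
def cam(n):
    c=eyes.camera_info(n);K=np.array([[c['fx'],0,c['cx']],[0,c['fy'],c['cy']],[0,0,1]]);return K,np.array(c['dist']),R.from_quat(c['orientation']).as_matrix(),np.array(c['xyz'])
def plane(n,uv,z):
    K,d,Rm,t=cam(n);p=cv2.undistortPoints(np.array(uv,float).reshape(-1,1,2),K,d)[:,0]
    r=np.c_[p,np.ones(len(p))]@Rm.T;return t+r*((z-t[2])/r[:,2])[:,None]
def cloud(n,dep):
    K,d,Rm,t=cam(n);h,w=dep.shape;u,v=np.meshgrid(np.arange(w),np.arange(h))
    p=cv2.undistortPoints(np.stack([u,v],-1).reshape(-1,1,2).astype(float),K,d)[:,0]
    return ((np.c_[p,np.ones(len(p))]*dep.reshape(-1,1))@Rm.T+t).reshape(h,w,3)
def snap(n,f=None):
    p,d=eyes.grab_frame(n)
    if f: cv2.imwrite('pics/'+f,p[:,:,::-1])
    return p,d
E
python3 - <<'E'
from h import *
for n in('top','side'):
    p,d=snap(n,n+'0.png');np.savez('pics/'+n+'0.npz',p=p,d=d);print(n,cam(n)[3],cam(n)[2].round(3).tolist(),cam(n)[0][0])
o=monitor.get_obs();print(o['clock'],o['tcp_pos'],R.from_quat(o['tool_rot']).as_matrix().round(3),o['width'])
E
```

```text
top [ 0.20995312 -0.0099463   1.46065821] [[0.02, -0.981, 0.193], [-1.0, -0.02, 0.004], [0.0, -0.193, -0.981]] [462.70583218   0.         276.90528895]
side [ 0.15816117 -1.61047016  0.74425005] [[0.976, -0.107, 0.188], [-0.215, -0.378, 0.901], [-0.026, -0.92, -0.392]] [533.12865168   0.         281.07398938]
0.1 [ 0.23121707 -0.68669228  0.2305011 ] [[ 0.948  0.319 -0.001]
 [ 0.319 -0.948  0.001]
 [-0.    -0.001 -1.   ]] 0.9970017495239831
```

View pics/top0.png

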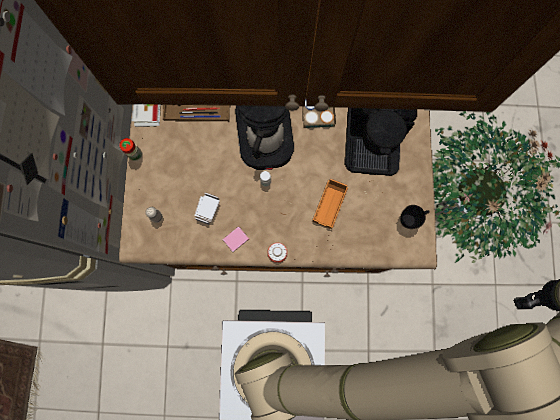

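View pics/side0.png

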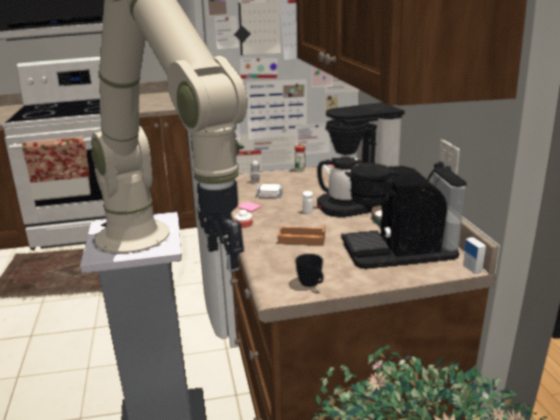

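The top view shows the stack at (207,208), box at (330,204) with its tall wall at the upper end, timer (278,252), bottle (265,178), shaker (152,215), cup (412,216), and the pink decoy at (236,238). In the side view, the stack is at (270,190), the box at (302,236) and the cup at (309,268).

```bash
python3 - <<'E'
from h import *
f=np.load('pics/top0.npz');p,d=f['p'],f['d'];c=cloud('top',d)
hsv=cv2.cvtColor(p,cv2.COLOR_RGB2HSV)
print('depth ok',(d>0).mean())
def rect(m,win,z,name):
    x0,x1,y0,y1=win;mm=np.zeros_like(m,np.uint8);mm[y0:y1,x0:x1]=m[y0:y1,x0:x1]
    n,l,s,_=cv2.connectedComponentsWithStats(mm);k=1+s[1:,4].argmax();l=(l==k)
    v,u=np.nonzero(l);w=plane('top',np.c_[u,v],z)[:,:2]
    r=cv2.minAreaRect((w*1000).astype(np.float32));C=np.cov(w.T);e,V=np.linalg.eigh(C)
    print(name,'n',l.sum(),'mean',w.mean(0).round(4),'rect',np.round(r,1) if 0 else r,'pca yaw',np.degrees(np.arctan2(V[1,1],V[0,1])).round(2),'sz',np.sqrt(12*e).round(4),'z',np.percentile(c[l][:,2],[5,50,95]).round(4));return l
V=hsv[...,2];S=hsv[...,1];H=hsv[...,0]
rect((V>200)&(S<40),(190,228,185,230),.036,'stack')
m=(H>5)&(H<18)&(S>170);rect(m,(305,355,170,235),.03,'box')
tl=(c[...,2]>.04)&m;rect(tl,(305,355,170,235),.048,'tallwall')
for n,w in dict(bottle=(250,280,165,195),timer=(262,295,238,265),shaker=(140,165,205,230),cup=(395,432,200,230),coaster=(190,228,185,230)).items():
    q=c[w[2]:w[3],w[0]:w[1]].reshape(-1,3);q=q[(q[:,2]>.02)&(q[:,2]<.12)];print(n,np.median(q,0).round(3),q.min(0).round(3),q.max(0).round(3))
a=cv2.resize(p[170:240,185:360],None,fx=4.5,fy=4.5,interpolation=cv2.INTER_NEAREST)
cv2.imwrite('pics/crop0.png',a[:,:,::-1])
print(c[::1][150:160,290:300,2].mean(), 'table z',np.median(c[215:235,255:265,2]))
q=c[185:232,190:228];print((q[::3,::3,2]*1000).round().astype(int))
E
```

```text
depth ok 0.9961819727891157
stack n 359 mean [0.4974 0.2178] rect ((496.2572937011719, 218.49124145507812), (57.534427642822266, 69.43927001953125), 72.75215148925781) pca yaw 153.69 sz [0.0553 0.0665] z [0.0274 0.0359 0.0416]
box n 890 mean [ 0.5165 -0.1717] rect ((518.494140625, -172.64051818847656), (65.4039306640625, 149.41015625), 69.29851531982422) pca yaw 158.8 sz [0.0638 0.1468] z [-0.0002  0.0061  0.0348]
tallwall n 28 mean [ 0.5811 -0.1955] rect ((581.2095947265625, -195.29489135742188), (52.76603698730469, 6.2188873291015625), 72.14715576171875) pca yaw 70.06 sz [0.0063 0.054 ] z [0.0404 0.0485 0.0557]
bottle [0.598 0.037 0.045] [ 0.576 -0.005  0.021] [0.643 0.085 0.078]
timer [ 0.36  -0.007  0.032] [ 0.332 -0.036  0.02 ] [0.389 0.024 0.051]
shaker [0.465 0.375 0.076] [0.447 0.361 0.024] [0.487 0.4   0.094]
cup [ 0.486 -0.445  0.051] [ 0.437 -0.48   0.02 ] [ 0.51  -0.388  0.077]
coaster [0.496 0.217 0.035] [0.447 0.181 0.02 ] [0.544 0.255 0.045]
0.020319430090060032 table z 0.0009229186819404989
[[   2    3    0   -3   -1    3    3    2    3    3   -4    0    3]
 [   3   -
[... 310 characters left out ...]
 37   -1   -4    1]
 [   0    0    2   27   36   38   39   40   38   41    4    3    2]
 [  -6    2   -1   31   38   35   43   35   35   38    0   -3    3]
 [   7   -2    3   34   41   35   39   36   33   -6    5    2    1]
 [   5    2   27   41   40   40   38   36   41   -6    2   -1    8]
 [   0   -5   31   29   38   33   33   38   14   -5   -1   -6    0]
 [   0   -1   35   11   16   25   32   38 1461    2    4    3   -2]
 [   6    1   -3    2   30   38    8   16    1   -1   -3    2    1]
 [   7   -3   -2    2    6   -1   10   -3    3   -1   -1    0    1]
 [   3    1    6   -3    2    1    2    1   -1    1    5   -3    6]
 [   0    4    0    0   -7    4    6   -3    1    2   -2    0    1]]
```

View pics/crop0.png

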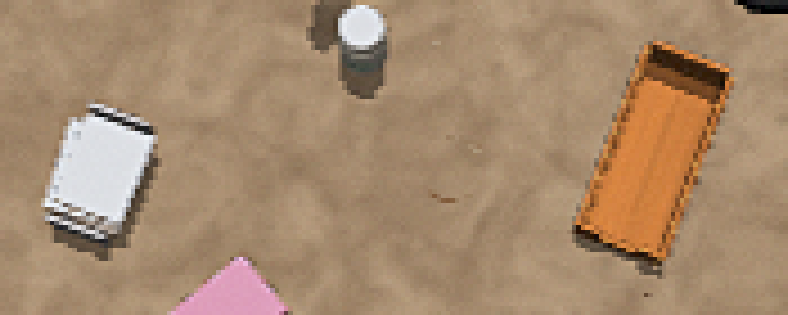

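The crop shows the white stack between two thin end plates, with its long axis at a yaw of about -22°. The orange box's tall wall is at the top, with a yaw of about -21°. I'll start moving.

```bash
cat >> h.py <<'E'
def go(x,y,z,yaw):
    o=monitor.get_obs();M=R.from_quat(o['tool_rot']).as_matrix();d=M.T@(np.array([x,y,z])-o['tcp_pos'])/.04
    cy=np.degrees(np.arctan2(M[1,0],M[0,0]));a=-np.radians((yaw-cy+180)%360-180)*10
    T=R.from_euler('z',yaw,degrees=True).as_matrix()@np.diag([1,-1,-1.])
    print('t',round(o['clock'],2),'pos',np.round(o['tcp_pos'],4),'yaw',round(cy,2),'tilt',(M[:,2]).round(4),'| shift units',d.round(2),'az',round(a,2),'| after-turn shift',(T.T@(np.array([x,y,z])-o['tcp_pos'])/.04).round(2),'F',np.round(o['contact_force'],1),'w',round(o['width'],3),'g',np.round(o['gripper_force'],1),'j7',round(o['q'][6],2))
E
python3 -m handwheel '[{"tx":0.65,"ty":-0.7,"gripper":-1},{"tx":0.65,"ty":-0.7,"gripper":-1},{"tx":0.65,"ty":-0.7,"gripper":-1},{"tx":0.65,"ty":-0.7,"gripper":-1},{"tx":0.65,"ty":-0.7,"gripper":-1},{"tx":0.65,"ty":-0.7,"gripper":-1},{"tx":0.65,"ty":-0.7,"gripper":-1}]' 40
python3 -m handwheel '[{"tx":0.65,"ty":-0.7,"gripper":-1},{"tx":0.65,"ty":-0.7,"gripper":-1},{"tx":0.65,"ty":-0.7,"gripper":-1},{"tx":0.65,"ty":-0.7,"gripper":-1},{"tx":0.65,"ty":-0.7,"gripper":-1},{"tx":0.65,"ty":-0.7,"gripper":-1},{"tx":0.65,"ty":-0.7,"gripper":-1}]'
python3 -m handwheel '[{"az":-1,"gripper":-1},{"az":-1,"gripper":-1},{"az":-1,"gripper":-1},{"az":-1,"gripper":-1},{"az":-1,"gripper":-1},{"az":-1,"gripper":-1},{"az":-1,"gripper":-1},{"az":-1,"gripper":-1}]'
python3 -m handwheel '[{"az":-1,"gripper":-1},{"az":-1,"gripper":-1},{"az":-1,"gripper":-1},{"az":-1,"gripper":-1},{"az":-1,"gripper":-1},{"az":-1,"gripper":-1},{"az":-1,"gripper":-1},{"az":-1,"gripper":-1}]'
python3 -m handwheel '[{"az":-1,"gripper":-1},{"az":-1,"gripper":-1},{"az":-1,"gripper":-1},{"az":-1,"gripper":-1},{"az":-1,"gripper":-1},{"az":-1,"gripper":-1},{"az":-1,"gripper":-1},{"az":-1,"gripper":-1}]'
python3 -c "
from h import *
go(.4965,.218,.15,158)
p,d=snap('top');np.savez('pics/top1.npz',p=p,d=d)"
```

```text
t 0.1 pos [ 0.2312 -0.6867  0.2305] yaw 18.61 tilt [-5.0e-04  1.3e-03 -1.0e+00] | shift units [ 13.5  -19.32   2.04] az -24.33 | after-turn shift [ 2.32 23.45  2.01] F [ 0.5  0.1 -0.8] w 0.997 g 0.0 j7 -0.08validation failed for argument at $[0]...
validation failed for argument at $[0]...
validation failed for argument at $[0]...
validation failed for argument at $[0]...
validation failed for argument at $[0]...
```

```bash

python3 -m handwheel '[{"tx":0.65,"ty":-0.7,"tz":0,"ax":0,"ay":0,"az":0,"gripper":-1},{"tx":0.65,"ty":-0.7,"tz":0,"ax":0,"ay":0,"az":0,"gripper":-1},{"tx":0.65,"ty":-0.7,"tz":0,"ax":0,"ay":0,"az":0,"gripper":-1},{"tx":0.65,"ty":-0.7,"tz":0,"ax":0,"ay":0,"az":0,"gripper":-1},{"tx":0.65,"ty":-0.7,"tz":0,"ax":0,"ay":0,"az":0,"gripper":-1},{"tx":0.65,"ty":-0.7,"tz":0,"ax":0,"ay":0,"az":0,"gripper":-1},{"tx":0.65,"ty":-0.7,"tz":0,"ax":0,"ay":0,"az":0,"gripper":-1}]' 40; python3 -c "
from h import *
go(.45,-.2,.23,158)"
```

```text
clock: 0.73
tcp_pos: [0.3416, -0.4415, 0.2312]
tool_rot: [0.987, 0.162, -0.0, -0.0]
contact_force: [1.9, -0.4, -0.3]
width: 0.998
gripper_force: 0.0
t 0.73 pos [ 0.3416 -0.4415  0.2312] yaw 18.61 tilt [-1.e-04  1.e-04 -1.e+00] | shift units [ 4.49 -4.86  0.03] az -24.33 | after-turn shift [-0.25  6.61  0.03] F [ 1.9 -0.4 -0.3] w 0.998 g 0.0 j7 -0.45
```

Tracking is good. The next call moves and turns together.

```bash

python3 -m handwheel '[{"tx":0.64,"ty":-0.7,"tz":0,"ax":0,"ay":0,"az":0,"gripper":-1},{"tx":0.64,"ty":-0.7,"tz":0,"ax":0,"ay":0,"az":0,"gripper":-1},{"tx":0.64,"ty":-0.7,"tz":0,"ax":0,"ay":0,"az":0,"gripper":-1},{"tx":0.64,"ty":-0.7,"tz":0,"ax":0,"ay":0,"az":0,"gripper":-1},{"tx":0.64,"ty":-0.7,"tz":0,"ax":0,"ay":0,"az":0,"gripper":-1},{"tx":0.64,"ty":-0.7,"tz":0,"ax":0,"ay":0,"az":0,"gripper":-1},{"tx":0.64,"ty":-0.7,"tz":0,"ax":0,"ay":0,"az":0,"gripper":-1}]' >/dev/null
python3 -m handwheel '[{"tx":0,"ty":0,"tz":0,"ax":0,"ay":0,"az":-1,"gripper":-1},{"tx":0,"ty":0,"tz":0,"ax":0,"ay":0,"az":-1,"gripper":-1},{"tx":0,"ty":0,"tz":0,"ax":0,"ay":0,"az":-1,"gripper":-1},{"tx":0,"ty":0,"tz":0,"ax":0,"ay":0,"az":-1,"gripper":-1},{"tx":0,"ty":0,"tz":0,"ax":0,"ay":0,"az":-1,"gripper":-1},{"tx":0,"ty":0,"tz":0,"ax":0,"ay":0,"az":-1,"gripper":-1},{"tx":0,"ty":0,"tz":0,"ax":0,"ay":0,"az":-1,"gripper":-1},{"tx":0,"ty":0,"tz":0,"ax":0,"ay":0,"az":-1,"gripper":-1}]' >/dev/null
python3 -m handwheel '[{"tx":0,"ty":0,"tz":0,"ax":0,"ay":0,"az":-1,"gripper":-1},{"tx":0,"ty":0,"tz":0,"ax":0,"ay":0,"az":-1,"gripper":-1},{"tx":0,"ty":0,"tz":0,"ax":0,"ay":0,"az":-1,"gripper":-1},{"tx":0,"ty":0,"tz":0,"ax":0,"ay":0,"az":-1,"gripper":-1},{"tx":0,"ty":0,"tz":0,"ax":0,"ay":0,"az":-1,"gripper":-1},{"tx":0,"ty":0,"tz":0,"ax":0,"ay":0,"az":-1,"gripper":-1},{"tx":0,"ty":0,"tz":0,"ax":0,"ay":0,"az":-1,"gripper":-1},{"tx":0,"ty":0,"tz":0,"ax":0,"ay":0,"az":-1,"gripper":-1}]' >/dev/null
python3 -m handwheel '[{"tx":0,"ty":0,"tz":0,"ax":0,"ay":0,"az":-1,"gripper":-1},{"tx":0,"ty":0,"tz":0,"ax":0,"ay":0,"az":-1,"gripper":-1},{"tx":0,"ty":0,"tz":0,"ax":0,"ay":0,"az":-1,"gripper":-1},{"tx":0,"ty":0,"tz":0,"ax":0,"ay":0,"az":-1,"gripper":-1},{"tx":0,"ty":0,"tz":0,"ax":0,"ay":0,"az":-1,"gripper":-1},{"tx":0,"ty":0,"tz":0,"ax":0,"ay":0,"az":-1,"gripper":-1},{"tx":0,"ty":0,"tz":0,"ax":0,"ay":0,"az":-1,"gripper":-1},{"tx":0,"ty":0,"tz":0,"ax":0,"ay":0,"az":-1,"gripper":-1}]'
python3 - <<'E'
from h import *
go(.4965,.218,.15,158)
# refine stand/stack and box from first top picture: subpixel line edges
f=np.load('pics/top0.npz');p=f['p'];hsv=cv2.cvtColor(p,cv2.COLOR_RGB2HSV).astype(int)
S=8;big=cv2.resize(p[170:240,180:360],None,fx=S,fy=S,interpolation=cv2.INTER_CUBIC);h=cv2.cvtColor(big,cv2.COLOR_RGB2HSV)
def quad(m,z,n):
    cs,_=cv2.findContours(m.astype(np.uint8),cv2.RETR_EXTERNAL,cv2.CHAIN_APPROX_NONE);c=max(cs,key=cv2.contourArea)[:,0]
    hull=cv2.convexHull(c);a=cv2.approxPolyDP(hull,20,True)[:,0]
    w=plane('top',(a+.5)/S-.5+[180,170],z)[:,:2];print(n,((a+.5)/S-.5+[180,170]).round(1).tolist(),(w*1000).round(1).tolist())
w=(h[...,2]>185)&(h[...,1]<50);w[:,55*S:]=0
quad(w,.036,'stack')
o=(h[...,0]<20)&(h[...,1]>150);o[:,:115*S]=0
quad(o,.03,'box30');quad(o,.048,'box48')
E
```

```text
clock: 3.32
tcp_pos: [0.4484, -0.2004, 0.2312]
tool_rot: [0.205, 0.979, -0.0, -0.0]
contact_force: [0.2, -0.5, 0.1]
width: 0.999
gripper_force: 0.0
t 3.32 pos [ 0.4484 -0.2004  0.2312] yaw 156.4 tilt [-3.e-04 -0.e+00 -1.e+00] | shift units [ 3.09 10.07  2.03] az -0.28 | after-turn shift [ 2.8  10.15  2.03] F [ 0.2 -0.5  0.1] w 0.999 g 0.0 j7 1.07
stack [[203.9, 194.9], [219.2, 200.3], [211.8, 217.8], [207.2, 220.1], [193.8, 215.1], [200.2, 196.2]] [[535.6, 227.6], [519.2, 178.3], [462.6, 199.0], [455.1, 213.2], [470.2, 256.2], [531.3, 239.3]]
box30 [[330.1, 178.7], [347.3, 187.2], [330.8, 228.1], [312.3, 220.9]] [[598.5, -172.4], [571.7, -227.5], [438.7, -174.4], [460.2, -116.3]]
box48 [[330.1, 178.7], [347.3, 187.2], [330.8, 228.1], [312.3, 220.9]] [[593.6, -170.4], [567.1, -224.8], [435.8, -172.4], [457.0, -114.9]]
```

```bash

python3 -m handwheel '[{"tx":0,"ty":0,"tz":0,"ax":0,"ay":0,"az":-0.28,"gripper":-1},{"tx":0.26,"ty":0.92,"tz":0.18,"ax":0,"ay":0,"az":0,"gripper":-1},{"tx":0.26,"ty":0.92,"tz":0.18,"ax":0,"ay":0,"az":0,"gripper":-1},{"tx":0.26,"ty":0.92,"tz":0.18,"ax":0,"ay":0,"az":0,"gripper":-1},{"tx":0.26,"ty":0.92,"tz":0.18,"ax":0,"ay":0,"az":0,"gripper":-1},{"tx":0.26,"ty":0.92,"tz":0.18,"ax":0,"ay":0,"az":0,"gripper":-1},{"tx":0.26,"ty":0.92,"tz":0.18,"ax":0,"ay":0,"az":0,"gripper":-1}]' >/dev/null
python3 -m handwheel '[{"tx":0.26,"ty":0.92,"tz":0.18,"ax":0,"ay":0,"az":0,"gripper":-1},{"tx":0.26,"ty":0.92,"tz":0.18,"ax":0,"ay":0,"az":0,"gripper":-1},{"tx":0.26,"ty":0.92,"tz":0.18,"ax":0,"ay":0,"az":0,"gripper":-1},{"tx":0.26,"ty":0.92,"tz":0.18,"ax":0,"ay":0,"az":0,"gripper":-1},{"tx":0.26,"ty":0.92,"tz":0.18,"ax":0,"ay":0,"az":0,"gripper":-1},{"tx":0,"ty":0,"tz":0,"ax":0,"ay":0,"az":0,"gripper":-1}]' >/dev/null
python3 - <<'E'
from h import *
go(.496,.218,.0065,158)
p,d=snap('side');a=cv2.resize(p[110:260,200:360],None,fx=4,fy=4,interpolation=cv2.INTER_CUBIC);cv2.imwrite('pics/s1.png',a[:,:,::-1])
E
```

```text
t 4.4 pos [0.4958 0.2269 0.1516] yaw 158.08 tilt [ 6.0e-04  6.1e-03 -1.0e+00] | shift units [-0.09 -0.23  3.63] az 0.01 | after-turn shift [-0.09 -0.2   3.63] F [0.  1.3 1.1] w 1.0 g 0.0 j7 0.14
```

View pics/s1.png

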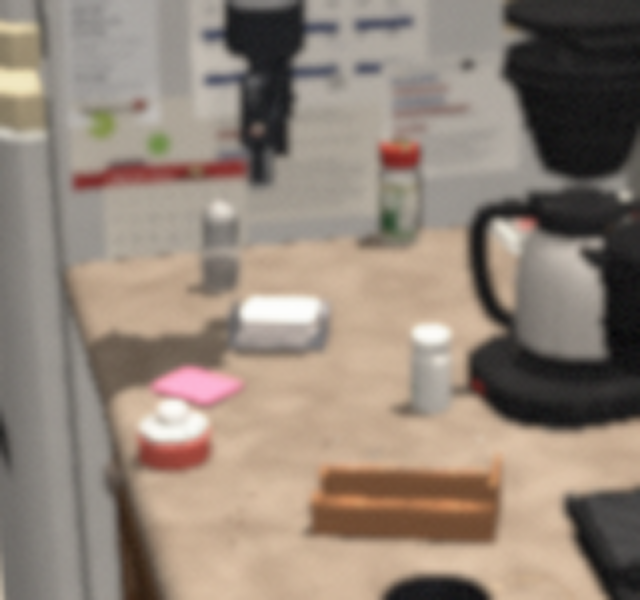

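The side crop shows the gripper above the stack at (280,325), with clear space around it. Next: correct the position, descend and grip.

```bash

python3 -m handwheel '[{"tx":-0.05,"ty":-0.1,"tz":0.3,"ax":0,"ay":0,"az":0,"gripper":-1},{"tx":0,"ty":0,"tz":0.5,"ax":0,"ay":0,"az":0,"gripper":-1},{"tx":0,"ty":0,"tz":0.5,"ax":0,"ay":0,"az":0,"gripper":-1},{"tx":0,"ty":0,"tz":0.5,"ax":0,"ay":0,"az":0,"gripper":-1},{"tx":0,"ty":0,"tz":0,"ax":0,"ay":0,"az":0,"gripper":-1},{"tx":0,"ty":0,"tz":0,"ax":0,"ay":0,"az":0,"gripper":-1}]' >/dev/null
python3 -c "
from h import *
go(.496,.218,.0065,158)"
```

```text
t 4.95 pos [0.496  0.2121 0.0797] yaw 157.64 tilt [-0.0019 -0.0015 -1.    ] | shift units [0.05 0.14 1.83] az -0.06 | after-turn shift [0.06 0.14 1.83] F [-0.   0.3  0.8] w 1.001 g 0.0 j7 0.05
```

```bash

python3 -m handwheel '[{"tx":0.05,"ty":0.14,"tz":0.2,"ax":0,"ay":0,"az":0,"gripper":-1},{"tx":0,"ty":0,"tz":0.4,"ax":0,"ay":0,"az":0,"gripper":-1},{"tx":0,"ty":0,"tz":0.4,"ax":0,"ay":0,"az":0,"gripper":-1},{"tx":0,"ty":0,"tz":0.4,"ax":0,"ay":0,"az":0,"gripper":-1},{"tx":0,"ty":0,"tz":0.3,"ax":0,"ay":0,"az":0,"gripper":-1},{"tx":0,"ty":0,"tz":0.1,"ax":0,"ay":0,"az":0,"gripper":-1},{"tx":0,"ty":0,"tz":0,"ax":0,"ay":0,"az":0,"gripper":-1},{"tx":0,"ty":0,"tz":0,"ax":0,"ay":0,"az":0,"gripper":-1}]' >/dev/null
python3 -c "
from h import *
go(.496,.218,.0065,158)"
python3 -m handwheel '[{"tx":0,"ty":0,"tz":0,"ax":0,"ay":0,"az":0,"gripper":0},{"tx":0,"ty":0,"tz":0,"ax":0,"ay":0,"az":0,"gripper":0.3},{"tx":0,"ty":0,"tz":0,"ax":0,"ay":0,"az":0,"gripper":1},{"tx":0,"ty":0,"tz":0,"ax":0,"ay":0,"az":0,"gripper":1},{"tx":0,"ty":0,"tz":0,"ax":0,"ay":0,"az":0,"gripper":1},{"tx":0,"ty":0,"tz":0,"ax":0,"ay":0,"az":0,"gripper":1},{"tx":0,"ty":0,"tz":0,"ax":0,"ay":0,"az":0,"gripper":1},{"tx":0,"ty":0,"tz":0,"ax":0,"ay":0,"az":0,"gripper":1}]' 40
```

```text
t 5.62 pos [0.4971 0.2195 0.0087] yaw 157.72 tilt [ 8.e-04  5.e-04 -1.e+00] | shift units [ 0.01 -0.05  0.06] az -0.05 | after-turn shift [ 0.01 -0.05  0.06] F [-0.2 -0.1  0.2] w 0.998 g 0.0 j7 -0.07
clock: 6.28
tcp_pos: [0.4973, 0.2191, 0.0093]
tool_rot: [0.193, 0.981, 0.0, 0.001]
contact_force: [-1.1, -1.7, 11.1]
width: 0.612
gripper_force: 38.2
```

Closed at 52.0 mm, so the stack is aligned across its width. The tips are a little high for the lowest plate, so I'll ease open, go down 3 mm and grip again.

```bash

python3 -m handwheel '[{"tx":0,"ty":0,"tz":0,"ax":0,"ay":0,"az":0,"gripper":-0.6},{"tx":0,"ty":0,"tz":0,"ax":0,"ay":0,"az":0,"gripper":-0.6},{"tx":0,"ty":0,"tz":0.08,"ax":0,"ay":0,"az":0,"gripper":-0.6},{"tx":0,"ty":0,"tz":0,"ax":0,"ay":0,"az":0,"gripper":-0.6},{"tx":0,"ty":0,"tz":0,"ax":0,"ay":0,"az":0,"gripper":1},{"tx":0,"ty":0,"tz":0,"ax":0,"ay":0,"az":0,"gripper":1},{"tx":0,"ty":0,"tz":0,"ax":0,"ay":0,"az":0,"gripper":1},{"tx":0,"ty":0,"tz":0,"ax":0,"ay":0,"az":0,"gripper":1}]' 50
python3 -m handwheel '[{"tx":0,"ty":0,"tz":0,"ax":0,"ay":0,"az":0,"gripper":1},{"tx":0,"ty":0,"tz":0,"ax":0,"ay":0,"az":0,"gripper":1},{"tx":0,"ty":0,"tz":-0.2,"ax":0,"ay":0,"az":0,"gripper":1},{"tx":0,"ty":0,"tz":-0.4,"ax":0,"ay":0,"az":0,"gripper":1},{"tx":0,"ty":0,"tz":-0.5,"ax":0,"ay":0,"az":0,"gripper":1},{"tx":0,"ty":0,"tz":-0.5,"ax":0,"ay":0,"az":0,"gripper":1},{"tx":0,"ty":0,"tz":-0.3,"ax":0,"ay":0,"az":0,"gripper":1},{"tx":0,"ty":0,"tz":0,"ax":0,"ay":0,"az":0,"gripper":1}]'
python3 - <<'E'
from h import *
go(.48,0,.08,158)
p,d=snap('side');a=cv2.resize(p[110:260,200:320],None,fx=4,fy=4,interpolation=cv2.INTER_CUBIC);cv2.imwrite('pics/s2.png',a[:,:,::-1])
E
```

```text
clock: 6.95
tcp_pos: [0.4967, 0.2192, 0.0052]
tool_rot: [0.193, 0.981, -0.0, 0.0]
contact_force: [-2.0, -0.7, 6.0]
width: 0.606
gripper_force: 49.3
clock: 7.62
tcp_pos: [0.4976, 0.2194, 0.0832]
tool_rot: [0.193, 0.981, 0.001, 0.001]
contact_force: [-0.9, 0.4, -2.2]
width: 0.606
gripper_force: 50.9
t 7.62 pos [0.4976 0.2194 0.0832] yaw 157.69 tilt [ 0.0026  0.0013 -1.    ] | shift units [-1.67 -5.24  0.07] az -0.05 | after-turn shift [-1.65 -5.25  0.08] F [-0.9  0.4 -2.2] w 0.606 g 50.9 j7 0.04
```

View pics/s2.png

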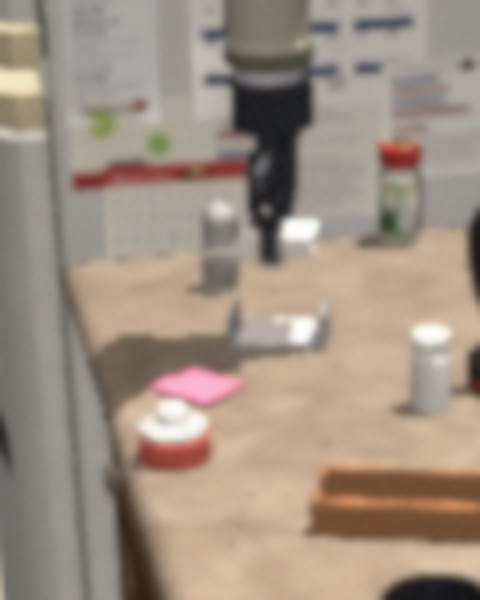

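The wrist force of about -2.2 N matches four plates (about 2.35 N). The crop shows the stack lifted at (300,235); its left half is in shadow. I'll carry it to the middle.

```bash

python3 -m handwheel '[{"tx":-0.12,"ty":-0.35,"tz":0,"ax":0,"ay":0,"az":0,"gripper":1},{"tx":-0.22,"ty":-0.7,"tz":0,"ax":0,"ay":0,"az":0,"gripper":1},{"tx":-0.22,"ty":-0.7,"tz":0,"ax":0,"ay":0,"az":0,"gripper":1},{"tx":-0.22,"ty":-0.7,"tz":0,"ax":0,"ay":0,"az":0,"gripper":1},{"tx":-0.22,"ty":-0.7,"tz":0,"ax":0,"ay":0,"az":0,"gripper":1},{"tx":-0.22,"ty":-0.7,"tz":0,"ax":0,"ay":0,"az":0,"gripper":1},{"tx":-0.22,"ty":-0.7,"tz":0,"ax":0,"ay":0,"az":0,"gripper":1},{"tx":-0.22,"ty":-0.7,"tz":0,"ax":0,"ay":0,"az":0,"gripper":1}]' > /dev/null
python3 -m handwheel '[{"tx":0,"ty":0,"tz":0,"ax":0,"ay":0,"az":0,"gripper":1},{"tx":0,"ty":0,"tz":0,"ax":0,"ay":0,"az":0,"gripper":1},{"tx":0,"ty":0,"tz":0.5,"ax":0,"ay":0,"az":0,"gripper":1},{"tx":0,"ty":0,"tz":0.5,"ax":0,"ay":0,"az":0,"gripper":1},{"tx":0,"ty":0,"tz":0.5,"ax":0,"ay":0,"az":0,"gripper":1},{"tx":0,"ty":0,"tz":0.3,"ax":0,"ay":0,"az":0,"gripper":1},{"tx":0,"ty":0,"tz":0,"ax":0,"ay":0,"az":0,"gripper":1},{"tx":0,"ty":0,"tz":0,"ax":0,"ay":0,"az":0,"gripper":1}]'  > /dev/null
python3 - <<'E'
from h import *
go(.48,0,-.0028,158)
E
```

```text
t 9.0 pos [0.4779 0.0007 0.0082] yaw 157.86 tilt [-2.2e-03 -2.0e-04 -1.0e+00] | shift units [-0.06  0.    0.27] az -0.03 | after-turn shift [-0.06  0.    0.27] F [-0.2 -0.2 -1.8] w 0.608 g 51.3 j7 0.16
```

```bash

python3 -m handwheel '[{"tx":0,"ty":0,"tz":0.1,"ax":0,"ay":0,"az":0,"gripper":1},{"tx":0,"ty":0,"tz":0.08,"ax":0,"ay":0,"az":0,"gripper":1},{"tx":0,"ty":0,"tz":0.06,"ax":0,"ay":0,"az":0,"gripper":1},{"tx":0,"ty":0,"tz":0,"ax":0,"ay":0,"az":0,"gripper":1},{"tx":0,"ty":0,"tz":0,"ax":0,"ay":0,"az":0,"gripper":1}]'
```

```text
clock: 9.42
tcp_pos: [0.4787, -0.0004, -0.0006]
tool_rot: [0.193, 0.981, 0.0, 0.0]
contact_force: [-0.2, 0.1, -1.6]
width: 0.61
gripper_force: 51.3
```

```bash

python3 -m handwheel '[{"tx":0,"ty":0,"tz":0.03,"ax":0,"ay":0,"az":0,"gripper":1},{"tx":0,"ty":0,"tz":0,"ax":0,"ay":0,"az":0,"gripper":1},{"tx":0,"ty":0,"tz":0,"ax":0,"ay":0,"az":0,"gripper":1}]'
python3 -m handwheel '[{"tx":0,"ty":0,"tz":0.03,"ax":0,"ay":0,"az":0,"gripper":1},{"tx":0,"ty":0,"tz":0,"ax":0,"ay":0,"az":0,"gripper":1},{"tx":0,"ty":0,"tz":0,"ax":0,"ay":0,"az":0,"gripper":1}]'
```

```text
clock: 9.67
tcp_pos: [0.4786, -0.0004, -0.0019]
tool_rot: [0.193, 0.981, 0.0, 0.0]
contact_force: [-0.6, -0.0, -2.1]
width: 0.608
gripper_force: 51.3
clock: 9.92
tcp_pos: [0.4787, -0.0004, -0.0031]
tool_rot: [0.193, 0.981, -0.0, 0.0]
contact_force: [-0.0, -0.0, -1.9]
width: 0.607
gripper_force: 51.6
```

```bash

python3 -m handwheel '[{"tx":0,"ty":0,"tz":0.03,"ax":0,"ay":0,"az":0,"gripper":1},{"tx":0,"ty":0,"tz":0,"ax":0,"ay":0,"az":0,"gripper":1},{"tx":0,"ty":0,"tz":0,"ax":0,"ay":0,"az":0,"gripper":1}]'
python3 - <<'E'
from h import *
go(.48,0,-.005,158)
p,d=snap('side');a=cv2.resize(p[140:260,220:360],None,fx=5,fy=5,interpolation=cv2.INTER_CUBIC);cv2.imwrite('pics/s3.png',a[:,:,::-1])
E
```

```text
clock: 10.17
tcp_pos: [0.4787, -0.0004, -0.0033]
tool_rot: [0.193, 0.981, -0.0, 0.001]
contact_force: [-3.5, -1.1, 18.3]
width: 0.609
gripper_force: 62.6
t 10.17 pos [ 4.787e-01 -4.000e-04 -3.300e-03] yaw 157.73 tilt [ 1.3e-03 -5.0e-04 -1.0e+00] | shift units [-0.03  0.02  0.04] az -0.05 | after-turn shift [-0.03  0.02  0.04] F [-3.5 -1.1 18.3] w 0.609 g 62.6 j7 0.13
```

View pics/s3.png

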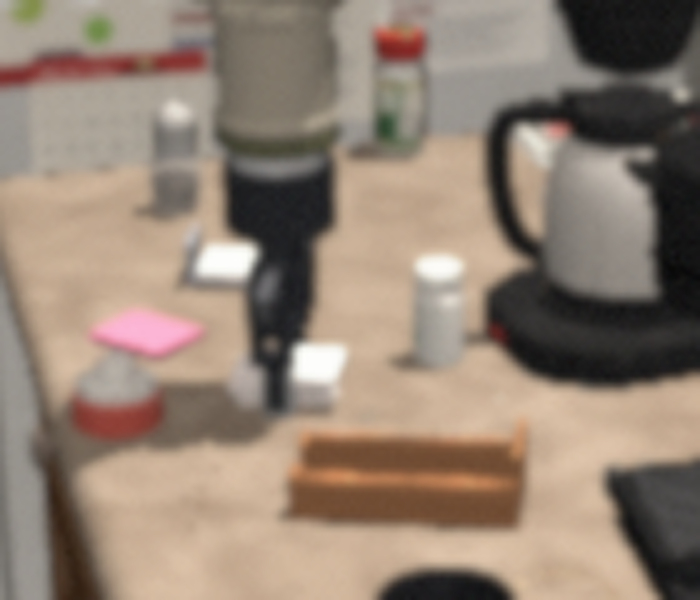

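The stack (white, at 290-345, 345-400) is on the worktop in the fingers. Something bright still shows in the stand at (230,260), so I'll check it from the top camera.

```bash

python3 - <<'E'
from h import *
p,d=snap('top');c=cloud('top',d);print((c[185:232:3,190:228:3,2]*1000).round().astype(int))
q=c[190:225,195:222].reshape(-1,3);w=(q[:,:2]-[.496,.218])@np.array([[.927,.375],[-.375,.927]]).T
k=(abs(w[:,0])<.03)&(abs(w[:,1])<.02);k=(abs((q[:,:2]-[.496,.218])@[.927,-.375])<.028)&(abs((q[:,:2]-[.496,.218])@[.375,.927])<.015)
print('stand mid height',np.median(q[k,2]),np.mean(q[k,2]),k.sum())
a=cv2.resize(p[170:240,185:325],None,fx=5,fy=5,interpolation=cv2.INTER_CUBIC);cv2.imwrite('pics/t3.png',a[:,:,::-1])
E
```

```text
[[   1    2   -3   -1    2    1   -4    1   -1   -2    1   -4    0]
 [  -5   -1    0    1    0   -1    1    1    2    1   -4    5    2]
 [   1   -3    0    2    2   -4    3   -1    5   -1   -7    1    1]
 [  -2    0    0    1    8    3   37   28    7    3   -1   -1    0]
 [  -4    5   -2    1   -1    0    2    7   24   35    2   -2   -1]
 [  -2    1   -2   -2    0   18   18   16    8    3    2    4   -3]
 [   1    1    3    2   11   12   15   14   15   18   -5   -4   -2]
 [  -4   -2    1    1   14   18   16   17   17   15    3    0    1]
 [   3    1    4   18   17   10   17   15   10    0   -1    5    1]
 [  -1   -2    1   17   16   19   12   13   15   -5   -2   -3    3]
 [   2    1 1461   16   12   15   12   15   13    0   -2   -6   -1]
 [   3    6   33    8   19   16   16   12    2    1    1    7   10]
 [   0   -1   -4    1   30   38   14   14   -2    5   -3   -7    4]
 [   7    0    4   -4    0    0   10    0   -2   -2    0    5   -1]
 [  -3    0    2    6   -1    1   -1   -2   -3   -2   -6    1    1]
 [  -1    3    6    2   -7   -3   -6    2    2    1    0   -3    1]]
stand mid height 0.015446416346977077 0.015453974327704234 160
```

View pics/t3.png

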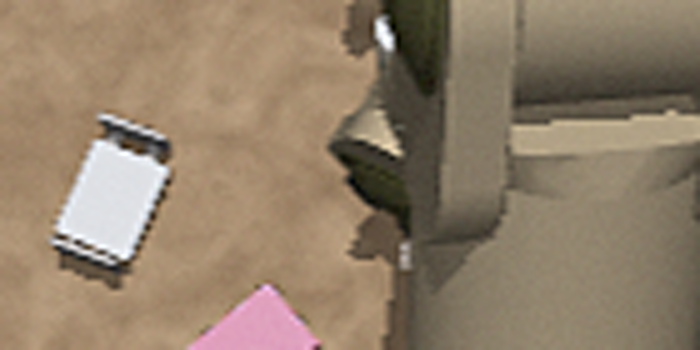

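The top view settles it: coaster_1 is still on the stand (height 15 mm, white plate at (112,205) in the crop). The pads toed out and missed it, so I hold three, about 6.5 mm above the worktop with the tips touching it. I'll put these three down here, then fetch the last one and put it on top.

```bash

python3 -m handwheel '[{"tx":0,"ty":0,"tz":-0.04,"ax":0,"ay":0,"az":0,"gripper":1},{"tx":0,"ty":0,"tz":0,"ax":0,"ay":0,"az":0,"gripper":-0.3},{"tx":0,"ty":0,"tz":0,"ax":0,"ay":0,"az":0,"gripper":-0.5},{"tx":0,"ty":0,"tz":0,"ax":0,"ay":0,"az":0,"gripper":-0.6},{"tx":0,"ty":0,"tz":0,"ax":0,"ay":0,"az":0,"gripper":-0.6},{"tx":0,"ty":0,"tz":0,"ax":0,"ay":0,"az":0,"gripper":1},{"tx":0,"ty":0,"tz":0,"ax":0,"ay":0,"az":0,"gripper":1},{"tx":0,"ty":0,"tz":0,"ax":0,"ay":0,"az":0,"gripper":1}]' 20
python3 -m handwheel '[{"tx":0,"ty":0,"tz":0,"ax":0,"ay":0,"az":0,"gripper":1},{"tx":0,"ty":0,"tz":0,"ax":0,"ay":0,"az":0,"gripper":1},{"tx":0,"ty":0,"tz":0,"ax":0,"ay":0,"az":0,"gripper":-1},{"tx":0,"ty":0,"tz":0,"ax":0,"ay":0,"az":0,"gripper":-1},{"tx":0,"ty":0,"tz":0,"ax":0,"ay":0,"az":0,"gripper":-1},{"tx":0,"ty":0,"tz":0,"ax":0,"ay":0,"az":0,"gripper":-1},{"tx":0,"ty":0,"tz":-0.5,"ax":0,"ay":0,"az":0,"gripper":-1},{"tx":0,"ty":0,"tz":-1,"ax":0,"ay":0,"az":0,"gripper":-1}]'
python3 -m handwheel '[{"tx":0,"ty":0,"tz":-1,"ax":0,"ay":0,"az":0,"gripper":-1},{"tx":0.22,"ty":0.7,"tz":0,"ax":0,"ay":0,"az":0,"gripper":-1},{"tx":0.22,"ty":0.7,"tz":0,"ax":0,"ay":0,"az":0,"gripper":-1},{"tx":0.22,"ty":0.7,"tz":0,"ax":0,"ay":0,"az":0,"gripper":-1},{"tx":0.22,"ty":0.7,"tz":0,"ax":0,"ay":0,"az":0,"gripper":-1},{"tx":0.22,"ty":0.7,"tz":0,"ax":0,"ay":0,"az":0,"gripper":-1},{"tx":0.22,"ty":0.7,"tz":0,"ax":0,"ay":0,"az":0,"gripper":-1},{"tx":0.22,"ty":0.7,"tz":0,"ax":0,"ay":0,"az":0,"gripper":-1}]' >/dev/null
python3 -m handwheel '[{"tx":0,"ty":0,"tz":0,"ax":0,"ay":0,"az":0,"gripper":-1},{"tx":0,"ty":0,"tz":0,"ax":0,"ay":0,"az":0,"gripper":-1},{"tx":0,"ty":0,"tz":0,"ax":0,"ay":0,"az":0,"gripper":-1},{"tx":0,"ty":0,"tz":0,"ax":0,"ay":0,"az":0,"gripper":-1}]' >/dev/null
python3 - <<'E'
from h import *
go(.4975,.219,0,158)
p,d=snap('top');np.savez('pics/top4.npz',p=p,d=d);c=cloud('top',d)
h=cv2.cvtColor(p,cv2.COLOR_RGB2HSV);m=((h[...,2]>190)&(h[...,1]<45)).astype(np.uint8);m[:195]=0;m[236:]=0;m[:,:240]=0;m[:,300:]=0
v,u=np.nonzero(m);w=plane('top',np.c_[u,v],.021)[:,:2]
print(m.sum(),w.mean(0),cv2.minAreaRect((w*1000).astype(np.float32)),'h',np.median(c[m>0][:,2]),np.percentile(c[m>0][:,2],[10,90]))
a=cv2.resize(p[170:240,185:325],None,fx=5,fy=5,interpolation=cv2.INTER_CUBIC);cv2.imwrite('pics/t4.png',a[:,:,::-1])
E
```

```text
clock: 10.93
tcp_pos: [0.4786, -0.0003, -0.0025]
tool_rot: [0.193, 0.981, -0.0, 0.0]
contact_force: [-1.0, 0.2, 5.8]
width: 0.616
gripper_force: 19.4
clock: 11.6
tcp_pos: [0.4769, 0.0003, 0.0551]
tool_rot: [0.192, 0.981, -0.001, -0.003]
contact_force: [1.7, -0.9, -0.4]
width: 0.998
gripper_force: 0.0
t 12.6 pos [0.4956 0.2029 0.097 ] yaw 157.66 tilt [-8.0e-04 -1.2e-03 -1.0e+00] | shift units [0.11 0.39 2.42] az -0.06 | after-turn shift [0.11 0.39 2.42] F [0.1 0.5 0.6] w 1.0 g 0.0 j7 0.06Traceback (most recent call last):
  File "<stdin>", line 5, in <module>
  File "h.py", line 7, in plane
    K,d,Rm,t=cam(n);p=cv2.undistortPoints(np.array(uv,float).reshape(-1,1,2),K,d)[:,0]
                      ~~~~~~~~~~~~~~~~~~~^^^^^^^^^^^^^^^^^^^^^^^^^^^^^^^^^^^^^^^^
cv2.error: OpenCV(4.12.0) /io/opencv/modules/calib3d/src/undistort.dispatch.cpp:347: error: (-215:Assertion failed) CV_IS_MAT(_src) && CV_IS_MAT(_dst) && (_src->rows == 1 || _src->cols == 1) && (_dst->rows == 1 || _dst->cols == 1) && _src->cols + _src->rows - 1 == _dst->rows + _dst->cols - 1 && (CV_MAT_TYPE(_src->type) == CV_32FC2 || CV_MAT_TYPE(_src->type) == CV_64FC2) && (CV_MAT_TYPE(_dst->type) == CV_32FC2 || CV_MAT_TYPE(_dst->type) == CV_64FC2) in function 'cvUndistortPointsInternal'
```

```bash

python3 - <<'E'
from h import *
f=np.load('pics/top4.npz');p,d=f['p'],f['d'];c=cloud('top',d)
def rep(c,p,n):
    k=(abs(c[...,0]-.478)<.06)&(abs(c[...,1])<.06)&(c[...,2]>.012)&(c[...,2]<.04)
    q=c[k];print(n,k.sum(),q.mean(0).round(4) if k.any() else '',q.min(0).round(3) if k.any() else '',q.max(0).round(3) if k.any() else '', 'rgb',p[k].mean(0) if k.any() else '')
    return k
rep(c,p,'top')
k=(abs(c[...,0]-.478)<.05)&(abs(c[...,1])<.05);print('occl', k.sum())
p,d=snap('side','s5.png');np.savez('pics/s5.npz',p=p,d=d);rep(cloud('side',d),p,'side')
E
```

```text
top 0    rgb 
occl 276
side 190 [ 0.4794 -0.0109  0.021 ] [ 0.439 -0.041  0.012] [0.522 0.034 0.028] rgb [235.36315789 232.31578947 227.83684211]
```

```bash

python3 -m handwheel '[{"tx":0.11,"ty":0.4,"tz":0.2,"ax":0,"ay":0,"az":-0.05,"gripper":-1},{"tx":0,"ty":0,"tz":0.5,"ax":0,"ay":0,"az":0,"gripper":-1},{"tx":0,"ty":0,"tz":0.5,"ax":0,"ay":0,"az":0,"gripper":-1},{"tx":0,"ty":0,"tz":0.5,"ax":0,"ay":0,"az":0,"gripper":-1},{"tx":0,"ty":0,"tz":0.3,"ax":0,"ay":0,"az":0,"gripper":-1},{"tx":0,"ty":0,"tz":0.2,"ax":0,"ay":0,"az":0,"gripper":-1},{"tx":0,"ty":0,"tz":0,"ax":0,"ay":0,"az":0,"gripper":-1},{"tx":0,"ty":0,"tz":0,"ax":0,"ay":0,"az":0,"gripper":-1}]' >/dev/null
python3 -c "
from h import *
go(.4975,.219,.0062,158)"
```

```text
t 13.37 pos [0.4979 0.2205 0.0093] yaw 157.99 tilt [-4.e-04 -4.e-04 -1.e+00] | shift units [-0.01 -0.04  0.08] az -0.0 | after-turn shift [-0.01 -0.04  0.08] F [-0.2 -0.4 -0.1] w 1.002 g 0.0 j7 -0.1
```

```bash

python3 -m handwheel '[{"tx":0,"ty":-0.04,"tz":0.08,"ax":0,"ay":0,"az":0,"gripper":0},{"tx":0,"ty":0,"tz":0,"ax":0,"ay":0,"az":0,"gripper":1},{"tx":0,"ty":0,"tz":0,"ax":0,"ay":0,"az":0,"gripper":1},{"tx":0,"ty":0,"tz":0,"ax":0,"ay":0,"az":0,"gripper":1},{"tx":0,"ty":0,"tz":0,"ax":0,"ay":0,"az":0,"gripper":1},{"tx":0,"ty":0,"tz":0,"ax":0,"ay":0,"az":0,"gripper":1},{"tx":0,"ty":0,"tz":0,"ax":0,"ay":0,"az":0,"gripper":1}]' 25
python3 -m handwheel '[{"tx":0,"ty":0,"tz":0,"ax":0,"ay":0,"az":0,"gripper":1},{"tx":0,"ty":0,"tz":-0.3,"ax":0,"ay":0,"az":0,"gripper":1},{"tx":0,"ty":0,"tz":-0.5,"ax":0,"ay":0,"az":0,"gripper":1},{"tx":0,"ty":0,"tz":-0.5,"ax":0,"ay":0,"az":0,"gripper":1},{"tx":0,"ty":0,"tz":-0.5,"ax":0,"ay":0,"az":0,"gripper":1},{"tx":0,"ty":0,"tz":-0.3,"ax":0,"ay":0,"az":0,"gripper":1},{"tx":0,"ty":0,"tz":0,"ax":0,"ay":0,"az":0,"gripper":1},{"tx":0,"ty":0,"tz":0,"ax":0,"ay":0,"az":0,"gripper":1}]'
python3 - <<'E'
from h import *
go(.4786,-.0004,.05,157.73)
p,d=snap('top');c=cloud('top',d)
for cz,n in(((.496,.218),'stand'),):
    q=c.reshape(-1,3);r=q[:,:2]-cz;k=(abs(r@[.927,-.375])<.028)&(abs(r@[.375,.927])<.015)&(q[:,2]<.05);print(n,k.sum(),np.median(q[k,2]))
p,d=snap('side');c=cloud('side',d);q=c.reshape(-1,3);r=q[:,:2]-[.496,.218];k=(abs(r@[.927,-.375])<.028)&(abs(r@[.375,.927])<.015)&(q[:,2]<.05);print(k.sum(),np.median(q[k,2]))
E
```

```text
clock: 13.95
tcp_pos: [0.4976, 0.2192, 0.0067]
tool_rot: [0.191, 0.982, -0.0, 0.0]
contact_force: [-0.9, -1.8, 7.0]
width: 0.594
gripper_force: 25.9
clock: 14.62
tcp_pos: [0.4976, 0.2192, 0.0902]
tool_rot: [0.191, 0.982, 0.0, 0.001]
contact_force: [0.1, -0.2, -0.4]
width: 0.595
gripper_force: 26.9
t 14.62 pos [0.4976 0.2192 0.0902] yaw 157.97 tilt [ 1.1e-03  5.0e-04 -1.0e+00] | shift units [-1.62 -5.27  1.  ] az 0.04 | after-turn shift [-1.64 -5.26  1.01] F [ 0.1 -0.2 -0.4] w 0.595 g 26.9 j7 0.03
stand 22 0.0064411359372270605
53 0.00825734762744923
```

Coaster_1 is in hand and the stand is empty. I'll carry it over the other three.

```bash

python3 -m handwheel '[{"tx":-0.12,"ty":-0.36,"tz":0,"ax":0,"ay":0,"az":0.03,"gripper":1},{"tx":-0.22,"ty":-0.7,"tz":0,"ax":0,"ay":0,"az":0,"gripper":1},{"tx":-0.22,"ty":-0.7,"tz":0,"ax":0,"ay":0,"az":0,"gripper":1},{"tx":-0.22,"ty":-0.7,"tz":0,"ax":0,"ay":0,"az":0,"gripper":1},{"tx":-0.22,"ty":-0.7,"tz":0,"ax":0,"ay":0,"az":0,"gripper":1},{"tx":-0.22,"ty":-0.7,"tz":0,"ax":0,"ay":0,"az":0,"gripper":1},{"tx":-0.22,"ty":-0.7,"tz":0,"ax":0,"ay":0,"az":0,"gripper":1},{"tx":-0.2,"ty":-0.7,"tz":0,"ax":0,"ay":0,"az":0,"gripper":1}]' > /dev/null
python3 -m handwheel '[{"tx":0,"ty":0,"tz":0,"ax":0,"ay":0,"az":0,"gripper":1},{"tx":0,"ty":0,"tz":0,"ax":0,"ay":0,"az":0,"gripper":1},{"tx":0,"ty":0,"tz":0.4,"ax":0,"ay":0,"az":0,"gripper":1},{"tx":0,"ty":0,"tz":0.4,"ax":0,"ay":0,"az":0,"gripper":1},{"tx":0,"ty":0,"tz":0.2,"ax":0,"ay":0,"az":0,"gripper":1},{"tx":0,"ty":0,"tz":0,"ax":0,"ay":0,"az":0,"gripper":1},{"tx":0,"ty":0,"tz":0,"ax":0,"ay":0,"az":0,"gripper":1},{"tx":0,"ty":0,"tz":0,"ax":0,"ay":0,"az":0,"gripper":1}]'  > /dev/null
python3 - <<'E'
from h import *
go(.4787,-.0003,.0197,157.73)
p,d=snap('side');np.savez('pics/s6.npz',p=p,d=d);c=cloud('side',d)
k=(abs(c[...,0]-.478)<.05)&(abs(c[...,1])<.05)&(c[...,2]>.012)&(c[...,2]<.035)&(p.min(2)>150);print(k.sum(),c[k].mean(0),c[k].min(0),c[k].max(0),np.percentile(c[k][:,2],95))
E
```

```text
t 16.05 pos [4.788e-01 4.000e-04 5.030e-02] yaw 157.9 tilt [ 0.e+00  2.e-04 -1.e+00] | shift units [-0.   -0.02  0.77] az 0.03 | after-turn shift [-0.   -0.02  0.77] F [-0.5  0.2 -0.1] w 0.594 g 26.9 j7 0.24
182 [ 0.48066437 -0.01070989  0.02118146] [ 0.44403158 -0.04583439  0.01220499] [0.52233501 0.03693621 0.02657627] 0.024768812335119454
```

```bash

python3 -m handwheel '[{"tx":0,"ty":-0.02,"tz":0.3,"ax":0,"ay":0,"az":0.02,"gripper":1},{"tx":0,"ty":0,"tz":0.25,"ax":0,"ay":0,"az":0,"gripper":1},{"tx":0,"ty":0,"tz":0.18,"ax":0,"ay":0,"az":0,"gripper":1},{"tx":0,"ty":0,"tz":0,"ax":0,"ay":0,"az":0,"gripper":1},{"tx":0,"ty":0,"tz":0,"ax":0,"ay":0,"az":0,"gripper":1}]'
python3 -m handwheel '[{"tx":0,"ty":0,"tz":0.02,"ax":0,"ay":0,"az":0,"gripper":1},{"tx":0,"ty":0,"tz":0,"ax":0,"ay":0,"az":0,"gripper":1}]'
```

```text
clock: 16.52
tcp_pos: [0.4785, -0.0009, 0.0212]
tool_rot: [0.193, 0.981, -0.0, 0.0]
contact_force: [-0.3, -0.6, -0.4]
width: 0.592
gripper_force: 26.9
clock: 16.68
tcp_pos: [0.4787, -0.001, 0.0206]
tool_rot: [0.193, 0.981, 0.0, 0.0]
contact_force: [-0.2, -0.1, -1.3]
width: 0.594
gripper_force: 26.9
```

```bash

python3 -m handwheel '[{"tx":0,"ty":0,"tz":0,"ax":0,"ay":0,"az":0,"gripper":-0.4},{"tx":0,"ty":0,"tz":0,"ax":0,"ay":0,"az":0,"gripper":-0.8},{"tx":0,"ty":0,"tz":0,"ax":0,"ay":0,"az":0,"gripper":-0.8},{"tx":0,"ty":0,"tz":0.25,"ax":0,"ay":0,"az":0,"gripper":-0.8},{"tx":0,"ty":0,"tz":0.2,"ax":0,"ay":0,"az":0,"gripper":-0.8},{"tx":0,"ty":0,"tz":0.1,"ax":0,"ay":0,"az":0,"gripper":-0.8},{"tx":0,"ty":0,"tz":0,"ax":0,"ay":0,"az":0,"gripper":-0.8},{"tx":0,"ty":0,"tz":0,"ax":0,"ay":0,"az":0,"gripper":-0.8}]' 20
python3 -m handwheel '[{"tx":0,"ty":0,"tz":0,"ax":0,"ay":0,"az":0,"gripper":1},{"tx":0,"ty":0,"tz":0,"ax":0,"ay":0,"az":0,"gripper":1},{"tx":0,"ty":0,"tz":0,"ax":0,"ay":0,"az":0,"gripper":1},{"tx":0,"ty":0,"tz":0,"ax":0,"ay":0,"az":0,"gripper":1},{"tx":0,"ty":0,"tz":0,"ax":0,"ay":0,"az":0,"gripper":1},{"tx":0,"ty":0,"tz":0,"ax":0,"ay":0,"az":0,"gripper":1}]'
python3 -m handwheel '[{"tx":0,"ty":0,"tz":0,"ax":0,"ay":0,"az":0,"gripper":-1},{"tx":0,"ty":0,"tz":0,"ax":0,"ay":0,"az":0,"gripper":-1},{"tx":0,"ty":0,"tz":0,"ax":0,"ay":0,"az":0,"gripper":-1},{"tx":0,"ty":0,"tz":0,"ax":0,"ay":0,"az":0,"gripper":-1},{"tx":0,"ty":0,"tz":0,"ax":0,"ay":0,"az":0,"gripper":-1},{"tx":0,"ty":0,"tz":-0.3,"ax":0,"ay":0,"az":0,"gripper":-1},{"tx":0,"ty":0,"tz":-0.7,"ax":0,"ay":0,"az":0,"gripper":-1},{"tx":0,"ty":0,"tz":-0.7,"ax":0,"ay":0,"az":0,"gripper":-1}]'
python3 - <<'E'
from h import *
go(.4787,-.0005,.07,68.5)
p,d=snap('side');np.savez('pics/s7.npz',p=p,d=d);c=cloud('side',d)
k=(abs(c[...,0]-.478)<.05)&(abs(c[...,1])<.05)&(c[...,2]>.02)&(c[...,2]<.04)&(p.min(2)>150);print(k.sum(),c[k].mean(0),c[k].min(0),c[k].max(0),np.percentile(c[k][:,2],[50,95]))
a=cv2.resize(p[140:260,220:360],None,fx=5,fy=5,interpolation=cv2.INTER_CUBIC);cv2.imwrite('pics/s7.png',a[:,:,::-1])
E
```

```text
clock: 17.35
tcp_pos: [0.4783, -0.0009, -0.002]
tool_rot: [0.193, 0.981, -0.0, -0.0]
contact_force: [0.3, -0.7, 0.5]
width: 0.898
gripper_force: 0.0
clock: 17.85
tcp_pos: [0.4786, -0.0009, -0.0013]
tool_rot: [0.193, 0.981, 0.0, 0.0]
contact_force: [-1.4, -0.0, 5.0]
width: 0.615
gripper_force: 19.6
clock: 18.52
tcp_pos: [0.4773, -0.0008, 0.0662]
tool_rot: [0.193, 0.981, -0.0, -0.002]
contact_force: [0.3, -0.6, 0.2]
width: 1.005
gripper_force: 0.0
t 18.52 pos [ 0.4773 -0.0008  0.0662] yaw 157.79 tilt [-3.4e-03 -2.0e-04 -1.0e+00] | shift units [-0.03  0.02 -0.1 ] az 15.58 | after-turn shift [ 0.02  0.03 -0.1 ] F [ 0.3 -0.6  0.2] w 1.005 g 0.0 j7 0.27
190 [ 0.47920859 -0.00970897  0.02805706] [ 0.43906001 -0.04294621  0.02008661] [0.52271088 0.03336704 0.03450614] [0.0288197  0.03237513]
```

View pics/s7.png

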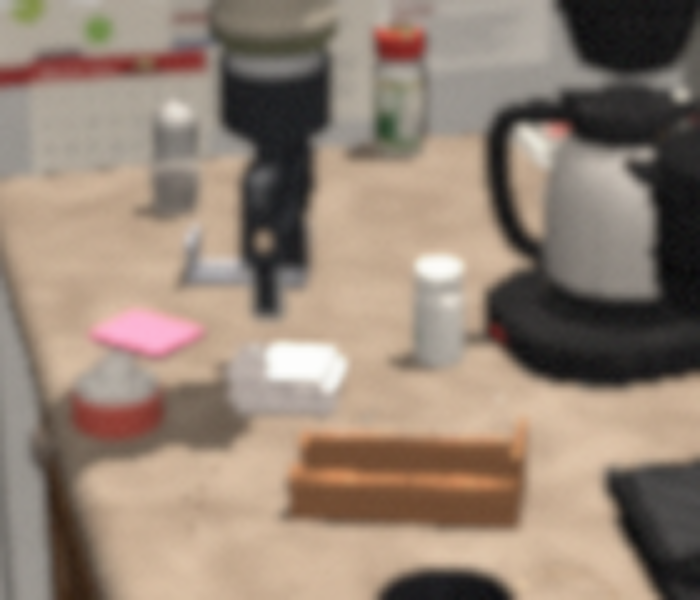

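The four coasters are let go and make a neat 28 mm stack at (290,375) in the crop. The stand is empty and nothing else moved. Now I'll turn 90°.

```bash

python3 -m handwheel '[{"tx":0,"ty":0,"tz":0,"ax":0,"ay":0,"az":0.98,"gripper":-1},{"tx":0,"ty":0,"tz":0,"ax":0,"ay":0,"az":0.98,"gripper":-1},{"tx":0,"ty":0,"tz":0,"ax":0,"ay":0,"az":0.98,"gripper":-1},{"tx":0,"ty":0,"tz":0,"ax":0,"ay":0,"az":0.98,"gripper":-1},{"tx":0,"ty":0,"tz":0,"ax":0,"ay":0,"az":0.98,"gripper":-1},{"tx":0,"ty":0,"tz":0,"ax":0,"ay":0,"az":0.98,"gripper":-1},{"tx":0,"ty":0,"tz":0,"ax":0,"ay":0,"az":0.98,"gripper":-1},{"tx":0,"ty":0,"tz":0,"ax":0,"ay":0,"az":0.98,"gripper":-1}]' > /dev/null
python3 -m handwheel '[{"tx":0,"ty":0,"tz":0,"ax":0,"ay":0,"az":0.98,"gripper":-1},{"tx":0,"ty":0,"tz":0,"ax":0,"ay":0,"az":0.98,"gripper":-1},{"tx":0,"ty":0,"tz":0,"ax":0,"ay":0,"az":0.98,"gripper":-1},{"tx":0,"ty":0,"tz":0,"ax":0,"ay":0,"az":0.98,"gripper":-1},{"tx":0,"ty":0,"tz":0,"ax":0,"ay":0,"az":0.98,"gripper":-1},{"tx":0,"ty":0,"tz":0,"ax":0,"ay":0,"az":0.98,"gripper":-1},{"tx":0,"ty":0,"tz":0,"ax":0,"ay":0,"az":0.98,"gripper":-1},{"tx":0,"ty":0,"tz":0,"ax":0,"ay":0,"az":0.98,"gripper":-1}]' > /dev/null
python3 -m handwheel '[{"tx":0,"ty":0,"tz":0,"ax":0,"ay":0,"az":0,"gripper":-1},{"tx":0,"ty":0,"tz":0,"ax":0,"ay":0,"az":0,"gripper":-1},{"tx":0,"ty":0,"tz":0,"ax":0,"ay":0,"az":0,"gripper":-1}]' > /dev/null
python3 - <<'E'
from h import *
go(.4787,-.0008,-.0055,67.75)
f=np.load('pics/s7.npz');p,d=f['p'],f['d']
h=cv2.cvtColor(p,cv2.COLOR_RGB2HSV)
c=cloud('side',d)
m=(h[...,0]>5)&(h[...,0]<16)&(h[...,1]>150)&(abs(c[...,0]-.515)<.09)&(abs(c[...,1]+.172)<.07)
# stack corners in side image
S=8
def quad(m,zs,n,off,e):
    cs,_=cv2.findContours(m.astype(np.uint8),cv2.RETR_EXTERNAL,cv2.CHAIN_APPROX_NONE);cc=max(cs,key=cv2.contourArea)
    a=cv2.approxPolyDP(cv2.convexHull(cc),e,True)[:,0];uv=(a+.5)/S-.5+off
    print(n);[print(' ',u.round(1),*[(plane('side',[u],z)[0,:2]*1000).round(1) for z in zs]) for u in uv]
x0,y0=270,215;b=cv2.resize(p[y0:250,x0:335],None,fx=S,fy=S,interpolation=cv2.INTER_CUBIC);hb=cv2.cvtColor(b,cv2.COLOR_RGB2HSV)
quad((hb[...,0]<17)&(hb[...,1]>125),(0,.03,.048),'box side',[x0,y0],6)
# tall wall & rim from depth: top view first frame
f=np.load('pics/top0.npz');c=cloud('top',f['d']);q=c[170:240,300:360].reshape(-1,3);L=np.array([.933,-.36]);N=np.array([.36,.933]);r=q[:,:2]-[.5145,-.1715]
l,n=r@L,r@N
for nm,k in dict(tall=(q[:,2]>.042)&(abs(n)<.04)&(abs(l)<.09),rim=(q[:,2]>.02)&(abs(n)<.04)&(abs(l)<.085),floor=(q[:,2]<.014)&(abs(n)<.02)&(abs(l)<.05)).items():print(nm,k.sum(),'l',np.percentile(l[k],[2,50,98]).round(4),'n',np.percentile(n[k],[2,50,98]).round(4),'z',np.median(q[k,2]).round(4))
E
```

```text
t 20.15 pos [ 0.4783 -0.001   0.066 ] yaw 68.08 tilt [-2.e-04 -1.e-04 -1.e+00] | shift units [0.01 0.01 1.79] az 0.06 | after-turn shift [0.01 0.01 1.79] F [-0.5  0.9  0.1] w 1.001 g 0.0 j7 -0.73
box side
  [278.3 234.7] [ 458.3 -116.8] [ 446.2 -177. ] [ 438.9 -213.1]
  [281.2 227.2] [479.1 -64.7] [ 466.2 -127. ] [ 458.4 -164.4]
  [323.6 228.7] [ 609.1 -112.7] [ 591.  -173.1] [ 580.1 -209.3]
  [323.3 236.6] [ 592.  -167.6] [ 574.5 -225.8] [ 564.  -260.7]
  [320.9 243.9] [ 570.5 -214.4] [ 553.9 -270.7] [ 543.9 -304.4]
  [279.1 242.1] [ 449.6 -168.1] [ 437.9 -226.2] [ 430.8 -261.1]
tall 36 l [0.0683 0.0716 0.0747] n [-0.0247  0.0033  0.0285] z 0.0488
rim 238 l [-0.0675  0.0249  0.0742] n [-0.032  -0.0017  0.0357] z 0.0312
floor 379 l [-0.0484 -0.0003  0.048 ] n [-0.0193 -0.0001  0.019 ] z 0.0049
```

```bash

python3 -m handwheel '[{"tx":0,"ty":0,"tz":0.3,"ax":0,"ay":0,"az":0.04,"gripper":-1},{"tx":0,"ty":0,"tz":0.5,"ax":0,"ay":0,"az":0,"gripper":-1},{"tx":0,"ty":0,"tz":0.5,"ax":0,"ay":0,"az":0,"gripper":-1},{"tx":0,"ty":0,"tz":0.3,"ax":0,"ay":0,"az":0,"gripper":-1},{"tx":0,"ty":0,"tz":0.1,"ax":0,"ay":0,"az":0,"gripper":-1},{"tx":0,"ty":0,"tz":0,"ax":0,"ay":0,"az":0,"gripper":-1},{"tx":0,"ty":0,"tz":0,"ax":0,"ay":0,"az":0,"gripper":-1}]'
python3 - <<'E'
from h import *
L=np.array([np.cos(np.radians(-21)),np.sin(np.radians(-21))]);N=np.array([-L[1],L[0]])
f=np.load('pics/top0.npz');c=cloud('top',f['d']);q=c[170:240,300:360].reshape(-1,3);r=q[:,:2]-[.5175,-.1715];l,n=r@L,r@N
k=(q[:,2]>.02)&(abs(l)<.055)&(abs(n)<.045)
for s in(1,-1):
    a=k&(n*s>0);A=np.c_[l[a],np.ones(a.sum())];x=np.linalg.lstsq(A,n[a],rcond=None)[0];print('top rim',s,a.sum(),n[a].mean().round(4),'slope',x.round(4))
f=np.load('pics/s7.npz');c=cloud('side',f['d']);q=c.reshape(-1,3);r=q[:,:2]-[.5175,-.1715];l,n=r@L,r@N
k=(q[:,2]>.024)&(q[:,2]<.036)&(abs(l)<.05)&(abs(n)<.05)
for s in(1,-1):
    a=k&(n*s>0);print('side rim',s,a.sum(),n[a].mean().round(4),np.percentile(n[a],[10,90]).round(4))
r=q[:,:2]-[.4787,-.0009];l,n=r@L,r@N;k=(q[:,2]>.02)&(q[:,2]<.04)&(abs(l)<.06)&(abs(n)<.05);print('stack',k.sum(),l[k].mean(),n[k].mean(),np.percentile(l[k],[3,97]),np.percentile(n[k],[3,97]))
k=(q[:,2]>.026)&(q[:,2]<.032)&(abs(l)<.06)&(abs(n)<.05);print('stack top',l[k].mean(),n[k].mean(),np.percentile(n[k],[3,97]))
E
```

```text
clock: 20.73
tcp_pos: [0.4783, -0.001, -0.0021]
tool_rot: [0.83, 0.557, -0.0, -0.0]
contact_force: [0.3, -0.4, -0.2]
width: 1.002
gripper_force: 0.0
top rim 1 53 0.0323 slope [0.0036 0.0323]
top rim -1 61 -0.0306 slope [ 0.0027 -0.0306]
side rim 1 91 0.0285 [0.0243 0.0334]
side rim -1 94 -0.0339 [-0.0379 -0.0296]
stack 190 0.0036316658923729096 -0.008041619802285972 [-0.03135547  0.03750735] [-0.03164751  0.02484243]
stack top -6.299699684049449e-05 -0.0049906648319366 [-0.02988729  0.02565751]
```

```bash

python3 -m handwheel '[{"tx":0,"ty":0,"tz":0.08,"ax":0,"ay":0,"az":0,"gripper":-1},{"tx":0,"ty":0,"tz":0,"ax":0,"ay":0,"az":0,"gripper":1},{"tx":0,"ty":0,"tz":0,"ax":0,"ay":0,"az":0,"gripper":1},{"tx":0,"ty":0,"tz":0,"ax":0,"ay":0,"az":0,"gripper":1},{"tx":0,"ty":0,"tz":0,"ax":0,"ay":0,"az":0,"gripper":1},{"tx":0,"ty":0,"tz":0,"ax":0,"ay":0,"az":0,"gripper":1}]' 20
```

```text
clock: 21.23
tcp_pos: [0.4794, -0.0011, -0.0042]
tool_rot: [0.831, 0.557, 0.001, 0.0]
contact_force: [1.8, -1.3, 5.5]
width: 0.771
gripper_force: 20.6
```

```bash

python3 -m handwheel '[{"tx":0,"ty":0,"tz":0,"ax":0,"ay":0,"az":0,"gripper":1},{"tx":0,"ty":0,"tz":0,"ax":0,"ay":0,"az":0,"gripper":1},{"tx":0,"ty":0,"tz":-0.1,"ax":0,"ay":0,"az":0,"gripper":1},{"tx":0,"ty":0,"tz":-0.2,"ax":0,"ay":0,"az":0,"gripper":1},{"tx":0,"ty":0,"tz":-0.4,"ax":0,"ay":0,"az":0,"gripper":1},{"tx":0,"ty":0,"tz":-0.5,"ax":0,"ay":0,"az":0,"gripper":1},{"tx":0,"ty":0,"tz":-0.5,"ax":0,"ay":0,"az":0,"gripper":1},{"tx":0,"ty":0,"tz":-0.3,"ax":0,"ay":0,"az":0,"gripper":1}]' 25
python3 -m handwheel '[{"tx":0,"ty":0,"tz":0,"ax":0,"ay":0,"az":0,"gripper":1},{"tx":0,"ty":0,"tz":0,"ax":0,"ay":0,"az":0,"gripper":1}]'
python3 - <<'E'
from h import *
go(.5175+.0047,-.1715-.0018,.08,69)
p,d=snap('side','s8.png');c=cloud('side',d)
k=(abs(c[...,0]-.479)<.035)&(abs(c[...,1])<.03)&(c[...,2]<.03);print('table spot',k.sum(),np.median(c[k][:,2]),p[k].mean(0),p[k].min(0),p[k].max(0))
k=(abs(c[...,0]-.479)<.06)&(abs(c[...,1])<.06)&(c[...,2]>.03)&(c[...,2]<.16)&(p.min(2)>140);print('held',k.sum(),c[k].min(0),c[k].max(0),np.percentile(c[k][:,2],[3,97]))
E
```

```text
clock: 21.9
tcp_pos: [0.4781, -0.001, 0.0772]
tool_rot: [0.831, 0.557, 0.0, -0.0]
contact_force: [-0.1, 0.0, -2.7]
width: 0.765
gripper_force: 29.3
clock: 22.07
tcp_pos: [0.4786, -0.0012, 0.0757]
tool_rot: [0.831, 0.557, 0.001, 0.0]
contact_force: [-0.8, -0.8, -2.5]
width: 0.768
gripper_force: 29.3
t 22.07 pos [ 0.4786 -0.0012  0.0757] yaw 67.63 tilt [ 1.5e-03  5.0e-04 -1.0e+00] | shift units [-3.56  2.65 -0.11] az -0.24 | after-turn shift [-3.63  2.56 -0.11] F [-0.8 -0.8 -2.5] w 0.768 g 29.3 j7 -0.94
table spot 154 0.002070377448212979 [146.51948052 127.01298701 108.63636364] [107  92  79] [199 174 149]
held 260 [ 0.43869553 -0.04359523  0.08077401] [0.51197397 0.02939089 0.11424867] [0.08336971 0.11242361]
```

All four are held (2.5 N, 28 mm high, worktop bare). Over to the box.

```bash

python3 -m handwheel '[{"tx":0,"ty":0,"tz":0,"ax":0,"ay":0,"az":-0.24,"gripper":1},{"tx":-0.36,"ty":0.26,"tz":0,"ax":0,"ay":0,"az":0,"gripper":1},{"tx":-0.6,"ty":0.42,"tz":0,"ax":0,"ay":0,"az":0,"gripper":1},{"tx":-0.6,"ty":0.42,"tz":0,"ax":0,"ay":0,"az":0,"gripper":1},{"tx":-0.6,"ty":0.42,"tz":0,"ax":0,"ay":0,"az":0,"gripper":1},{"tx":-0.6,"ty":0.42,"tz":0,"ax":0,"ay":0,"az":0,"gripper":1},{"tx":-0.6,"ty":0.42,"tz":0,"ax":0,"ay":0,"az":0,"gripper":1},{"tx":-0.27,"ty":0.2,"tz":0,"ax":0,"ay":0,"az":0,"gripper":1}]' > /dev/null
python3 -m handwheel '[{"tx":0,"ty":0,"tz":0,"ax":0,"ay":0,"az":0,"gripper":1},{"tx":0,"ty":0,"tz":0,"ax":0,"ay":0,"az":0,"gripper":1},{"tx":0,"ty":0,"tz":0.3,"ax":0,"ay":0,"az":0,"gripper":1},{"tx":0,"ty":0,"tz":0.3,"ax":0,"ay":0,"az":0,"gripper":1},{"tx":0,"ty":0,"tz":0.2,"ax":0,"ay":0,"az":0,"gripper":1},{"tx":0,"ty":0,"tz":0,"ax":0,"ay":0,"az":0,"gripper":1},{"tx":0,"ty":0,"tz":0,"ax":0,"ay":0,"az":0,"gripper":1},{"tx":0,"ty":0,"tz":0,"ax":0,"ay":0,"az":0,"gripper":1}]' > /dev/null
python3 - <<'E'
from h import *
go(.5175+.0047,-.1715-.0018,.001,69)
p,d=snap('side');a=cv2.resize(p[160:260,250:360],None,fx=6,fy=6,interpolation=cv2.INTER_CUBIC);cv2.imwrite('pics/s9.png',a[:,:,::-1])
E
```

```text
t 23.45 pos [ 0.5222 -0.1725  0.043 ] yaw 69.1 tilt [-2.e-04  2.e-04 -1.e+00] | shift units [-0.02  0.01  1.05] az 0.02 | after-turn shift [-0.02  0.01  1.05] F [-0.6  1.  -2.7] w 0.768 g 29.3 j7 -0.63
```

View pics/s9.png

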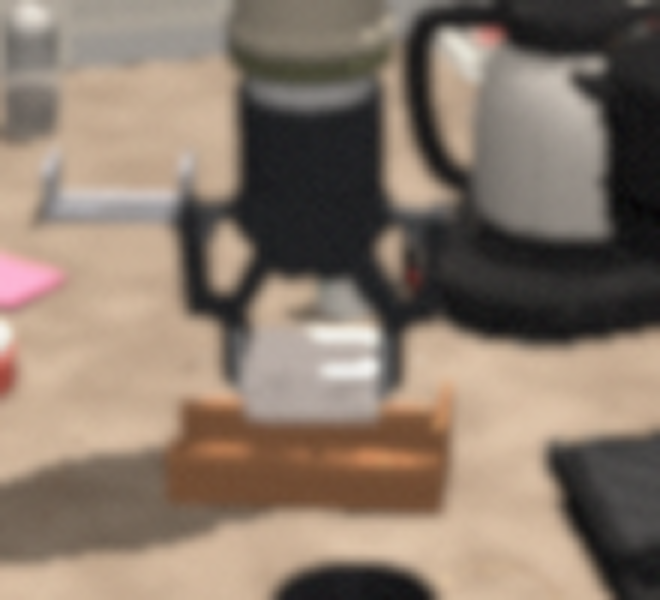

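The side crop shows the squared stack (245-380, 325-420) centred over the box opening, with no contact. I'll lower it in stages while watching the force.

```bash

python3 -m handwheel '[{"tx":-0.02,"ty":0,"tz":0.2,"ax":0,"ay":0,"az":0,"gripper":1},{"tx":0,"ty":0,"tz":0.2,"ax":0,"ay":0,"az":0,"gripper":1},{"tx":0,"ty":0,"tz":0.1,"ax":0,"ay":0,"az":0,"gripper":1},{"tx":0,"ty":0,"tz":0,"ax":0,"ay":0,"az":0,"gripper":1},{"tx":0,"ty":0,"tz":0,"ax":0,"ay":0,"az":0,"gripper":1}]'
python3 -m handwheel '[{"tx":0,"ty":0,"tz":0.1,"ax":0,"ay":0,"az":0,"gripper":1},{"tx":0,"ty":0,"tz":0,"ax":0,"ay":0,"az":0,"gripper":1}]'
```

```text
clock: 23.92
tcp_pos: [0.5216, -0.1737, 0.0224]
tool_rot: [0.824, 0.567, -0.0, -0.0]
contact_force: [0.2, 1.3, -3.1]
width: 0.768
gripper_force: 29.4
clock: 24.08
tcp_pos: [0.5218, -0.1738, 0.0185]
tool_rot: [0.824, 0.567, 0.0, -0.0]
contact_force: [1.2, 1.4, -3.7]
width: 0.77
gripper_force: 29.3
```

```bash

python3 -m handwheel '[{"tx":0.03,"ty":0,"tz":0,"ax":0,"ay":0,"az":0,"gripper":1},{"tx":0,"ty":0,"tz":0.1,"ax":0,"ay":0,"az":0,"gripper":1},{"tx":0,"ty":0,"tz":0.1,"ax":0,"ay":0,"az":0,"gripper":1},{"tx":0,"ty":0,"tz":0,"ax":0,"ay":0,"az":0,"gripper":1},{"tx":0,"ty":0,"tz":0,"ax":0,"ay":0,"az":0,"gripper":1}]'
python3 -m handwheel '[{"tx":0,"ty":0,"tz":0.1,"ax":0,"ay":0,"az":0,"gripper":1},{"tx":0,"ty":0,"tz":0.08,"ax":0,"ay":0,"az":0,"gripper":1},{"tx":0,"ty":0,"tz":0,"ax":0,"ay":0,"az":0,"gripper":1},{"tx":0,"ty":0,"tz":0,"ax":0,"ay":0,"az":0,"gripper":1}]'
```

```text
clock: 24.5
tcp_pos: [0.5219, -0.1729, 0.0105]
tool_rot: [0.824, 0.567, -0.0, -0.0]
contact_force: [-0.4, 0.5, -2.2]
width: 0.766
gripper_force: 29.4
clock: 24.83
tcp_pos: [0.522, -0.1728, 0.0034]
tool_rot: [0.824, 0.567, -0.0, -0.0]
contact_force: [0.6, -0.3, -2.5]
width: 0.771
gripper_force: 29.4
```

Going in freely. A few more millimetres to the floor.

```bash

python3 -m handwheel '[{"tx":0,"ty":0,"tz":0.05,"ax":0,"ay":0,"az":0,"gripper":1},{"tx":0,"ty":0,"tz":0.02,"ax":0,"ay":0,"az":0,"gripper":1},{"tx":0,"ty":0,"tz":0,"ax":0,"ay":0,"az":0,"gripper":1},{"tx":0,"ty":0,"tz":0,"ax":0,"ay":0,"az":0,"gripper":1}]'
python3 -m handwheel '[{"tx":0,"ty":0,"tz":0.02,"ax":0,"ay":0,"az":0,"gripper":1},{"tx":0,"ty":0,"tz":0,"ax":0,"ay":0,"az":0,"gripper":1}]'
```

```text
clock: 25.17
tcp_pos: [0.5223, -0.173, 0.0009]
tool_rot: [0.824, 0.567, 0.0, 0.0]
contact_force: [0.2, -0.3, -2.1]
width: 0.769
gripper_force: 29.5
clock: 25.33
tcp_pos: [0.5222, -0.1731, 0.0002]
tool_rot: [0.824, 0.567, -0.0, 0.0]
contact_force: [-0.5, -0.8, 0.9]
width: 0.766
gripper_force: 29.9
```

Floor contact. Release, rise, turn 90°, and close the fingers to a blunt pusher.

```bash

python3 -m handwheel '[{"tx":0,"ty":0,"tz":-0.02,"ax":0,"ay":0,"az":0,"gripper":-0.65},{"tx":0,"ty":0,"tz":0,"ax":0,"ay":0,"az":0,"gripper":-0.75},{"tx":0,"ty":0,"tz":0,"ax":0,"ay":0,"az":0,"gripper":-0.75},{"tx":0,"ty":0,"tz":0,"ax":0,"ay":0,"az":0,"gripper":-0.75},{"tx":0,"ty":0,"tz":-0.3,"ax":0,"ay":0,"az":0,"gripper":-0.75},{"tx":0,"ty":0,"tz":-0.6,"ax":0,"ay":0,"az":0,"gripper":-0.75},{"tx":0,"ty":0,"tz":-0.6,"ax":0,"ay":0,"az":0,"gripper":-0.75},{"tx":0,"ty":0,"tz":-0.5,"ax":0,"ay":0,"az":0,"gripper":-0.75}]'
python3 -m handwheel '[{"tx":0,"ty":-0.4,"tz":0,"ax":0,"ay":0,"az":0,"gripper":0.76},{"tx":0,"ty":-0.5,"tz":0,"ax":0,"ay":0,"az":0,"gripper":0.76},{"tx":0,"ty":-0.36,"tz":0,"ax":0,"ay":0,"az":-0.7,"gripper":0.76},{"tx":0,"ty":0,"tz":0,"ax":0,"ay":0,"az":-1,"gripper":0.76},{"tx":0,"ty":0,"tz":0,"ax":0,"ay":0,"az":-1,"gripper":0.76},{"tx":0,"ty":0,"tz":0,"ax":0,"ay":0,"az":-1,"gripper":0.76},{"tx":0,"ty":0,"tz":0,"ax":0,"ay":0,"az":-1,"gripper":0.76},{"tx":0,"ty":0,"tz":0,"ax":0,"ay":0,"az":-1,"gripper":0.76}]' >/dev/null
python3 -m handwheel '[{"tx":0,"ty":0,"tz":0,"ax":0,"ay":0,"az":-1,"gripper":0.76},{"tx":0,"ty":0,"tz":0,"ax":0,"ay":0,"az":-1,"gripper":0.76},{"tx":0,"ty":0,"tz":0,"ax":0,"ay":0,"az":-1,"gripper":0.76},{"tx":0,"ty":0,"tz":0,"ax":0,"ay":0,"az":-1,"gripper":0.76},{"tx":0,"ty":0,"tz":0,"ax":0,"ay":0,"az":-1,"gripper":0.76},{"tx":0,"ty":0,"tz":0,"ax":0,"ay":0,"az":-1,"gripper":0.76},{"tx":0,"ty":0,"tz":0,"ax":0,"ay":0,"az":-1,"gripper":0.76},{"tx":0,"ty":0,"tz":0,"ax":0,"ay":0,"az":-1,"gripper":0.76}]' >/dev/null
python3 -m handwheel '[{"tx":0,"ty":0,"tz":0,"ax":0,"ay":0,"az":-1,"gripper":0.76},{"tx":0,"ty":0,"tz":0,"ax":0,"ay":0,"az":-1,"gripper":0.76},{"tx":0,"ty":0,"tz":0,"ax":0,"ay":0,"az":0,"gripper":0.76},{"tx":0,"ty":0,"tz":0,"ax":0,"ay":0,"az":0,"gripper":0.76},{"tx":0,"ty":0,"tz":0,"ax":0,"ay":0,"az":0,"gripper":0.76}]' >/dev/null
python3 - <<'E'
from h import *
go(.4746,-.155,.007,159)
p,d=snap('side');a=cv2.resize(p[180:260,250:350],None,fx=6,fy=6,interpolation=cv2.INTER_CUBIC);cv2.imwrite('pics/s10.png',a[:,:,::-1])
c=cloud('side',d);L=np.array([.9336,-.3584]);N=np.array([.3584,.9336]);q=c.reshape(-1,3);r=q[:,:2]-[.5175,-.1715];k=(abs(r@L)<.06)&(abs(r@N)<.027)&(p.reshape(-1,3).min(1)>140)&(q[:,2]<.06);print(k.sum(),np.percentile((r@L)[k],[3,50,97]),np.percentile(q[k,2],[3,50,97]))
E
```

```text
clock: 26.0
tcp_pos: [0.5222, -0.1727, 0.082]
tool_rot: [0.824, 0.567, -0.0, -0.0]
contact_force: [-0.4, -0.5, 0.7]
width: 0.876
gripper_force: 0.0
t 27.75 pos [ 0.4751 -0.1549  0.0809] yaw 158.79 tilt [-0.e+00  1.e-04 -1.e+00] | shift units [ 0.01 -0.01  1.85] az -0.04 | after-turn shift [ 0.01 -0.01  1.85] F [ 0.3  0.6 -0.2] w 0.122 g 0.0 j7 0.51
173 [-0.02603919  0.00603258  0.03794852] [0.02833544 0.03369089 0.03645264]
```

The stack lies in the box from -26 to +38 mm lengthwise, with its top at 33 mm. I'll lower the pusher behind it.

```bash

python3 -m handwheel '[{"tx":0,"ty":0,"tz":0.5,"ax":0,"ay":0,"az":-0.03,"gripper":0.76},{"tx":0,"ty":0,"tz":0.5,"ax":0,"ay":0,"az":0,"gripper":0.76},{"tx":0,"ty":0,"tz":0.4,"ax":0,"ay":0,"az":0,"gripper":0.76},{"tx":0,"ty":0,"tz":0.3,"ax":0,"ay":0,"az":0,"gripper":0.76},{"tx":0,"ty":0,"tz":0.1,"ax":0,"ay":0,"az":0,"gripper":0.76},{"tx":0,"ty":0,"tz":0,"ax":0,"ay":0,"az":0,"gripper":0.76},{"tx":0,"ty":0,"tz":0,"ax":0,"ay":0,"az":0,"gripper":0.76}]'
python3 -m handwheel '[{"tx":-0.15,"ty":0,"tz":0,"ax":0,"ay":0,"az":0,"gripper":0.76},{"tx":-0.15,"ty":0,"tz":0,"ax":0,"ay":0,"az":0,"gripper":0.76},{"tx":-0.1,"ty":0,"tz":0,"ax":0,"ay":0,"az":0,"gripper":0.76},{"tx":-0.1,"ty":0,"tz":0,"ax":0,"ay":0,"az":0,"gripper":0.76},{"tx":-0.1,"ty":0,"tz":0,"ax":0,"ay":0,"az":0,"gripper":0.76},{"tx":-0.1,"ty":0,"tz":0,"ax":0,"ay":0,"az":0,"gripper":0.76}]'
python3 -c "
from h import *
go(.5175-.011*.9336,-.1715+.011*.3584,.007,159)"
```

```text
clock: 28.38
tcp_pos: [0.4753, -0.1546, 0.0092]
tool_rot: [0.181, 0.983, -0.0, 0.0]
contact_force: [0.1, 0.4, 0.5]
width: 0.12
gripper_force: 0.0
clock: 28.88
tcp_pos: [0.5011, -0.1648, 0.0091]
tool_rot: [0.181, 0.983, -0.0, -0.0]
contact_force: [-5.6, 1.1, 7.3]
width: 0.118
gripper_force: 4.0
t 28.88 pos [ 0.5011 -0.1648  0.0091] yaw 159.15 tilt [-7.e-04  1.e-04 -1.e+00] | shift units [-0.17 -0.01  0.05] az 0.03 | after-turn shift [-0.17 -0.01  0.05] F [-5.6  1.1  7.3] w 0.118 g 4.0 j7 0.4
```

```bash

python3 -m handwheel '[{"tx":-0.06,"ty":0,"tz":0.03,"ax":0,"ay":0,"az":0,"gripper":0.76},{"tx":-0.06,"ty":0,"tz":0,"ax":0,"ay":0,"az":0,"gripper":0.76},{"tx":0,"ty":0,"tz":0,"ax":0,"ay":0,"az":0,"gripper":0.76},{"tx":0,"ty":0,"tz":0,"ax":0,"ay":0,"az":0,"gripper":0.76}]'
python3 -m handwheel '[{"tx":-0.03,"ty":0,"tz":0,"ax":0,"ay":0,"az":0,"gripper":0.76},{"tx":-0.03,"ty":0,"tz":0,"ax":0,"ay":0,"az":0,"gripper":0.76},{"tx":0,"ty":0,"tz":0,"ax":0,"ay":0,"az":0,"gripper":0.76}]'
```

```text
clock: 29.22
tcp_pos: [0.504, -0.1658, 0.0086]
tool_rot: [0.181, 0.984, -0.0, -0.001]
contact_force: [-12.0, 3.8, 21.9]
width: 0.12
gripper_force: 11.9
clock: 29.47
tcp_pos: [0.5065, -0.1666, 0.0086]
tool_rot: [0.181, 0.984, -0.0, -0.001]
contact_force: [-10.8, 4.4, 20.0]
width: 0.121
gripper_force: 11.4
```

```bash
cat >> h.py <<'E'
def boxrep():
    p,d=snap('side');c=cloud('side',d);L=np.array([.9336,-.3584]);N=np.array([.3584,.9336]);q=c.reshape(-1,3);r=q[:,:2]-[.5175,-.1715];l=r@L;n=r@N;P=p.reshape(-1,3)
    k=(abs(l)<.08)&(abs(n)<.03)&(P.min(1)>130)&(q[:,2]<.08)
    for a in np.arange(-.02,.075,.01):
        j=k&(l>=a)&(l<a+.01)
        if j.sum(): print('l %.3f'%a,j.sum(),'z mean',q[j,2].mean().round(4),'n range',n[j].min().round(4),n[j].max().round(4))
    print('l range',np.percentile(l[k],[1,99]));return p
E
python3 - <<'E'
from h import *
p=boxrep();a=cv2.resize(p[190:255,260:340],None,fx=8,fy=8,interpolation=cv2.INTER_CUBIC);cv2.imwrite('pics/s11.png',a[:,:,::-1])
go(.5175,-.1715,.01,159)
E
```

```text
l -0.010 9 z mean 0.0362 n range -0.0248 -0.0091
l 0.000 29 z mean 0.0337 n range -0.0288 0.0271
l 0.010 29 z mean 0.0333 n range -0.0282 0.0246
l 0.020 26 z mean 0.0333 n range -0.0255 0.0259
l 0.030 28 z mean 0.0337 n range -0.0285 0.0271
l 0.040 26 z mean 0.0335 n range -0.0268 0.0217
l 0.050 30 z mean 0.0336 n range -0.0284 0.0281
l 0.060 19 z mean 0.0332 n range -0.0239 0.024
l 0.070 17 z mean 0.0218 n range -0.0275 0.0267
l range [-0.002625    0.07910966]
t 29.52 pos [ 0.5065 -0.1666  0.0086] yaw 159.19 tilt [-2.e-03 -1.e-04 -1.e+00] | shift units [-0.3  -0.02 -0.04] az 0.03 | after-turn shift [-0.3  -0.02 -0.03] F [-10.1   3.9  19.8] w 0.12 g 11.3 j7 0.41
```

View pics/s11.png

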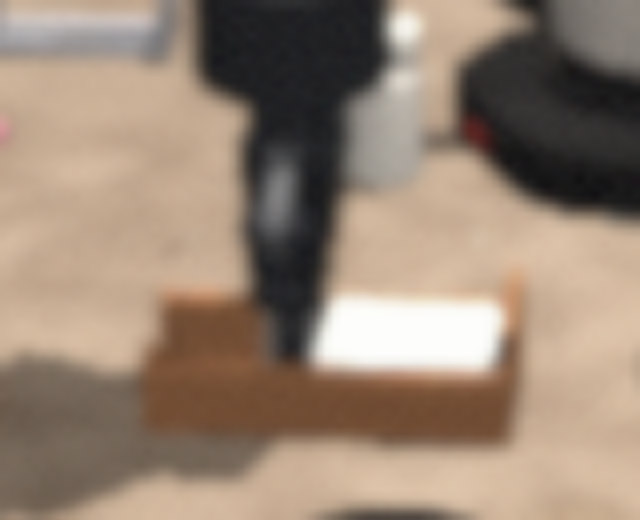

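The top coaster lies flat and near the wall, but the upward force suggests the tip is riding on the edge of the lowest plate. I'll back off, lower the tip and push again.

```bash

python3 -m handwheel '[{"tx":0.3,"ty":0,"tz":0,"ax":0,"ay":0,"az":0,"gripper":0.76},{"tx":0.2,"ty":0,"tz":0,"ax":0,"ay":0,"az":0,"gripper":0.76},{"tx":0,"ty":0,"tz":0.06,"ax":0,"ay":0,"az":0,"gripper":0.76},{"tx":0,"ty":0,"tz":0,"ax":0,"ay":0,"az":0,"gripper":0.76},{"tx":0,"ty":0,"tz":0,"ax":0,"ay":0,"az":0,"gripper":0.76}]'
python3 -c "
from h import *
go(.5175,-.1715,.0055,159)"
```

```text
clock: 29.93
tcp_pos: [0.49, -0.1605, 0.0051]
tool_rot: [0.181, 0.983, -0.0, 0.0]
contact_force: [0.2, 0.7, 0.3]
width: 0.118
gripper_force: 0.0
t 29.93 pos [ 0.49   -0.1605  0.0051] yaw 159.15 tilt [ 4.e-04 -2.e-04 -1.e+00] | shift units [-0.74 -0.01 -0.01] az 0.03 | after-turn shift [-0.74 -0.01 -0.01] F [0.2 0.7 0.3] w 0.118 g 0.0 j7 0.35
```

```bash

python3 -m handwheel '[{"tx":-0.1,"ty":0,"tz":0,"ax":0,"ay":0,"az":0,"gripper":0.76},{"tx":-0.1,"ty":0,"tz":0,"ax":0,"ay":0,"az":0,"gripper":0.76},{"tx":-0.1,"ty":0,"tz":0,"ax":0,"ay":0,"az":0,"gripper":0.76}]'
python3 -m handwheel '[{"tx":-0.05,"ty":0,"tz":0,"ax":0,"ay":0,"az":0,"gripper":0.76},{"tx":-0.05,"ty":0,"tz":0,"ax":0,"ay":0,"az":0,"gripper":0.76}]'
python3 -m handwheel '[{"tx":-0.04,"ty":0,"tz":0,"ax":0,"ay":0,"az":0,"gripper":0.76},{"tx":-0.04,"ty":0,"tz":0,"ax":0,"ay":0,"az":0,"gripper":0.76}]'
```

```text
clock: 30.18
tcp_pos: [0.5015, -0.1648, 0.0052]
tool_rot: [0.181, 0.983, 0.0, 0.0]
contact_force: [0.5, 0.1, 0.4]
width: 0.12
gripper_force: 0.0
clock: 30.35
tcp_pos: [0.5048, -0.1662, 0.0052]
tool_rot: [0.181, 0.983, 0.0, 0.0]
contact_force: [-1.7, 0.4, 0.7]
width: 0.12
gripper_force: 1.0
clock: 30.52
tcp_pos: [0.5069, -0.1669, 0.0052]
tool_rot: [0.181, 0.984, 0.0, -0.0]
contact_force: [-1.4, 0.7, 0.9]
width: 0.12
gripper_force: 1.1
```

```bash

python3 -m handwheel '[{"tx":-0.04,"ty":0,"tz":0,"ax":0,"ay":0,"az":0,"gripper":0.76},{"tx":-0.04,"ty":0,"tz":0,"ax":0,"ay":0,"az":0,"gripper":0.76},{"tx":0,"ty":0,"tz":0,"ax":0,"ay":0,"az":0,"gripper":0.76}]'
python3 -m handwheel '[{"tx":-0.04,"ty":0,"tz":0,"ax":0,"ay":0,"az":0,"gripper":0.76},{"tx":-0.02,"ty":0,"tz":0,"ax":0,"ay":0,"az":0,"gripper":0.76},{"tx":0,"ty":0,"tz":0,"ax":0,"ay":0,"az":0,"gripper":0.76}]'
```

```text
clock: 30.77
tcp_pos: [0.5095, -0.1681, 0.0051]
tool_rot: [0.181, 0.984, -0.0, -0.001]
contact_force: [-4.2, 1.4, 1.1]
width: 0.121
gripper_force: 2.0
clock: 31.02
tcp_pos: [0.5096, -0.1683, 0.005]
tool_rot: [0.181, 0.984, -0.0, -0.002]
contact_force: [-10.4, 5.3, 6.4]
width: 0.119
gripper_force: 5.8
```

The stack is against the wall: the pusher stopped and the force rose. One more firm tap, then back off and look.

```bash

python3 -m handwheel '[{"tx":0.1,"ty":0,"tz":0,"ax":0,"ay":0,"az":0,"gripper":0.76},{"tx":0,"ty":0,"tz":0,"ax":0,"ay":0,"az":0,"gripper":0.76},{"tx":-0.08,"ty":0,"tz":0,"ax":0,"ay":0,"az":0,"gripper":0.76},{"tx":-0.06,"ty":0,"tz":0,"ax":0,"ay":0,"az":0,"gripper":0.76},{"tx":0,"ty":0,"tz":0,"ax":0,"ay":0,"az":0,"gripper":0.76},{"tx":0,"ty":0,"tz":0,"ax":0,"ay":0,"az":0,"gripper":0.76}]'
python3 -m handwheel '[{"tx":0.2,"ty":0,"tz":0,"ax":0,"ay":0,"az":0,"gripper":0.76},{"tx":0.3,"ty":0,"tz":0,"ax":0,"ay":0,"az":0,"gripper":0.76},{"tx":0,"ty":0,"tz":0,"ax":0,"ay":0,"az":0,"gripper":0.76},{"tx":0,"ty":0,"tz":-0.5,"ax":0,"ay":0,"az":0,"gripper":0.76},{"tx":0,"ty":0,"tz":-1,"ax":0,"ay":0,"az":0,"gripper":0.76},{"tx":0,"ty":0,"tz":-1,"ax":0,"ay":0,"az":0,"gripper":0.76},{"tx":0,"ty":0,"tz":-1,"ax":0,"ay":0,"az":0,"gripper":0.76},{"tx":0,"ty":0,"tz":0,"ax":0,"ay":0,"az":0,"gripper":0.76}]'
python3 -c "
from h import *
boxrep();go(.5,.2,.15,159)"
```

```text
clock: 31.52
tcp_pos: [0.5097, -0.1682, 0.005]
tool_rot: [0.18, 0.984, -0.0, -0.004]
contact_force: [-16.9, 6.7, 11.6]
width: 0.12
gripper_force: 8.8
clock: 32.18
tcp_pos: [0.4995, -0.1627, 0.1518]
tool_rot: [0.181, 0.983, -0.0, 0.005]
contact_force: [1.5, -0.2, 0.2]
width: 0.118
gripper_force: 0.0
l -0.010 6 z mean 0.0161 n range 0.024 0.0299
l 0.000 21 z mean 0.0324 n range -0.0298 0.0295
l 0.010 29 z mean 0.0329 n range -0.0284 0.0274
l 0.020 28 z mean 0.0332 n range -0.0288 0.0298
l 0.030 29 z mean 0.0332 n range -0.0294 0.0299
l 0.040 26 z mean 0.0338 n range -0.0289 0.0277
l 0.050 26 z mean 0.0337 n range -0.0282 0.02
l 0.060 24 z mean 0.0323 n range -0.0298 0.0254
l 0.070 16 z mean 0.0228 n range -0.023 0.0276
l range [-0.00538775  0.07839431]
t 32.23 pos [ 0.4984 -0.1633  0.1491] yaw 159.09 tilt [ 0.0074 -0.002  -1.    ] | shift units [ 3.2   8.5  -0.04] az 0.02 | after-turn shift [ 3.22  8.49 -0.02] F [ 0.5  0.2 -0.4] w 0.121 g 0.0 j7 0.68
```

The stack stops at the same place under 17 N and its top is level. I'll move the arm aside and check from above.

```bash

python3 -m handwheel '[{"tx":0.2,"ty":0.5,"tz":-0.4,"ax":0,"ay":0,"az":0,"gripper":0.76},{"tx":0.3,"ty":0.9,"tz":0,"ax":0,"ay":0,"az":0,"gripper":0.76},{"tx":0.3,"ty":0.9,"tz":0,"ax":0,"ay":0,"az":0,"gripper":0.76},{"tx":0.3,"ty":0.9,"tz":0,"ax":0,"ay":0,"az":0,"gripper":0.76},{"tx":0.3,"ty":0.9,"tz":0,"ax":0,"ay":0,"az":0,"gripper":0.76},{"tx":0.3,"ty":0.9,"tz":0,"ax":0,"ay":0,"az":0,"gripper":0.76},{"tx":0.3,"ty":0.9,"tz":0,"ax":0,"ay":0,"az":0,"gripper":0.76},{"tx":0.3,"ty":0.9,"tz":0,"ax":0,"ay":0,"az":0,"gripper":0.76}]'>/dev/null
python3 -m handwheel '[{"tx":0.2,"ty":0.9,"tz":0,"ax":0,"ay":0,"az":0,"gripper":0.76},{"tx":0.2,"ty":0.5,"tz":0,"ax":0,"ay":0,"az":0,"gripper":0.76},{"tx":0,"ty":0,"tz":0,"ax":0,"ay":0,"az":0,"gripper":0.76},{"tx":0,"ty":0,"tz":0,"ax":0,"ay":0,"az":0,"gripper":0.76},{"tx":0,"ty":0,"tz":0,"ax":0,"ay":0,"az":0,"gripper":0.76},{"tx":0,"ty":0,"tz":0,"ax":0,"ay":0,"az":0,"gripper":0.76}]'
python3 - <<'E'
from h import *
p,d=snap('top');np.savez('pics/top9.npz',p=p,d=d);S=8;x0,y0=300,170
b=cv2.resize(p[y0:240,x0:360],None,fx=S,fy=S,interpolation=cv2.INTER_CUBIC);h=cv2.cvtColor(b,cv2.COLOR_RGB2HSV)
L=np.array([.9336,-.3584]);N=np.array([.3584,.9336])
for nm,m in (('white',(h[...,1]<70)&(h[...,2]>130)),('orange',(h[...,0]<20)&(h[...,1]>150))):
    cs,_=cv2.findContours(m.astype(np.uint8),cv2.RETR_EXTERNAL,cv2.CHAIN_APPROX_NONE);c=max(cs,key=cv2.contourArea)
    a=cv2.approxPolyDP(cv2.convexHull(c),10,True)[:,0];uv=(a+.5)/S-.5+[x0,y0]
    w=plane('top',uv,.032)[:,:2]-[.5175,-.1715];print(nm,uv.round(1).tolist(),[((v@L)*1e3).round(1) for v in w],[((v@N)*1e3).round(1) for v in w])
    if nm=='white':
        ww=plane('top',(c[:,0]+.5)/S-.5+[x0,y0],.032)[:,:2];print(cv2.minAreaRect((ww*1000).astype(np.float32)))
# intensity profile along box axis at several n
K,dist,Rm,t=cam('top')
for n in(-.015,0,.015):
    ls=np.arange(-.02,.085,.005);P=np.array([[.5175,-.1715,.032]+np.r_[L*l+N*n,0] for l in ls])
    uv=cv2.projectPoints(P,cv2.Rodrigues(Rm.T)[0],-Rm.T@t,K,dist)[0][:,0]
    v=cv2.remap(p,uv[:,0].astype(np.float32),uv[:,1].astype(np.float32),cv2.INTER_LINEAR)[:,0];print(n,[f'{int(l*1000)}:{x[0]}/{x[2]}' for l,x in zip(ls,v)])
E
```

```text
clock: 33.4
tcp_pos: [0.5113, 0.1808, 0.1607]
tool_rot: [0.182, 0.983, -0.001, -0.0]
contact_force: [1.2, 0.3, 0.8]
width: 0.119
gripper_force: 0.0
white [[357.3, 169.6], [359.4, 172.8], [359.4, 206.3], [326.7, 235.3], [299.6, 177.3], [299.6, 169.6]] [np.float64(137.1), np.float64(129.5), np.float64(26.3), np.float64(-99.2), np.float64(42.7), np.float64(66.6)] [np.float64(-42.4), np.float64(-52.5), np.float64(-90.2), np.float64(-27.1), np.float64(120.1), np.float64(129.6)]
((521.8761596679688, -172.7351837158203), (212.77658081054688, 192.61964416503906), 1.2836624383926392)Traceback (most recent call last):
  File "<stdin>", line 6, in <module>
ValueError: max() iterable argument is empty
```

The arm still hides the box, so I'll move it back near its start pose, where the view was clear.

```bash

python3 -m handwheel '[{"tx":-0.18,"ty":-0.86,"tz":-0.3,"ax":0,"ay":0,"az":0,"gripper":0.76},{"tx":-0.18,"ty":-0.86,"tz":-0.3,"ax":0,"ay":0,"az":0,"gripper":0.76},{"tx":-0.18,"ty":-0.86,"tz":-0.3,"ax":0,"ay":0,"az":0,"gripper":0.76},{"tx":-0.18,"ty":-0.86,"tz":-0.3,"ax":0,"ay":0,"az":0,"gripper":0.76},{"tx":-0.18,"ty":-0.86,"tz":-0.3,"ax":0,"ay":0,"az":0,"gripper":0.76},{"tx":-0.18,"ty":-0.86,"tz":-0.3,"ax":0,"ay":0,"az":0,"gripper":0.76},{"tx":-0.18,"ty":-0.86,"tz":0,"ax":0,"ay":0,"az":0,"gripper":0.76},{"tx":-0.18,"ty":-0.86,"tz":0,"ax":0,"ay":0,"az":0,"gripper":0.76}]'>/dev/null
python3 -m handwheel '[{"tx":-0.18,"ty":-0.86,"tz":0,"ax":0,"ay":0,"az":0,"gripper":0.76},{"tx":-0.18,"ty":-0.86,"tz":0,"ax":0,"ay":0,"az":0,"gripper":0.76},{"tx":-0.18,"ty":-0.86,"tz":0,"ax":0,"ay":0,"az":0,"gripper":0.76},{"tx":0,"ty":0,"tz":0,"ax":0,"ay":0,"az":0,"gripper":0.76}]'>/dev/null
python3 -m handwheel '[{"tx":0,"ty":0,"tz":0,"ax":0,"ay":0,"az":0.98,"gripper":0.76},{"tx":0,"ty":0,"tz":0,"ax":0,"ay":0,"az":0.98,"gripper":0.76},{"tx":0,"ty":0,"tz":0,"ax":0,"ay":0,"az":0.98,"gripper":0.76},{"tx":0,"ty":0,"tz":0,"ax":0,"ay":0,"az":0.98,"gripper":0.76},{"tx":0,"ty":0,"tz":0,"ax":0,"ay":0,"az":0.98,"gripper":0.76},{"tx":0,"ty":0,"tz":0,"ax":0,"ay":0,"az":0.98,"gripper":0.76},{"tx":0,"ty":0,"tz":0,"ax":0,"ay":0,"az":0.98,"gripper":0.76},{"tx":0,"ty":0,"tz":0,"ax":0,"ay":0,"az":0.98,"gripper":0.76}]'
python3 -m handwheel '[{"tx":-0.63,"ty":-0.7,"tz":0,"ax":0,"ay":0,"az":0,"gripper":0.76},{"tx":-0.63,"ty":-0.7,"tz":0,"ax":0,"ay":0,"az":0,"gripper":0.76},{"tx":-0.63,"ty":-0.7,"tz":0,"ax":0,"ay":0,"az":0,"gripper":0.76},{"tx":-0.63,"ty":-0.7,"tz":0,"ax":0,"ay":0,"az":0,"gripper":0.76},{"tx":-0.63,"ty":-0.7,"tz":0,"ax":0,"ay":0,"az":0,"gripper":0.76},{"tx":-0.63,"ty":-0.7,"tz":0,"ax":0,"ay":0,"az":0,"gripper":0.76},{"tx":-0.63,"ty":-0.7,"tz":0,"ax":0,"ay":0,"az":0,"gripper":0.76},{"tx":-0.63,"ty":-0.7,"tz":0,"ax":0,"ay":0,"az":0,"gripper":0.76}]'
python3 -m handwheel '[{"tx":-0.63,"ty":-0.7,"tz":0,"ax":0,"ay":0,"az":0,"gripper":0.76},{"tx":-0.63,"ty":-0.7,"tz":0,"ax":0,"ay":0,"az":0,"gripper":0.76},{"tx":-0.63,"ty":-0.7,"tz":0,"ax":0,"ay":0,"az":0,"gripper":0.76},{"tx":-0.63,"ty":-0.7,"tz":0,"ax":0,"ay":0,"az":0,"gripper":0.76},{"tx":-0.3,"ty":-0.4,"tz":0,"ax":0,"ay":0,"az":0,"gripper":0.76},{"tx":0,"ty":0,"tz":0,"ax":0,"ay":0,"az":0,"gripper":0.76},{"tx":0,"ty":0,"tz":0,"ax":0,"ay":0,"az":0,"gripper":0.76},{"tx":0,"ty":0,"tz":0,"ax":0,"ay":0,"az":0,"gripper":0.76}]'
cat > m.py <<'E'
from h import *
p,d=snap('top');np.savez('pics/top9.npz',p=p,d=d);S=8;x0,y0=300,170
b=cv2.resize(p[y0:240,x0:360],None,fx=S,fy=S,interpolation=cv2.INTER_CUBIC);h=cv2.cvtColor(b,cv2.COLOR_RGB2HSV)
L=np.array([.9336,-.3584]);N=np.array([.3584,.9336])
for nm,m in (('white',(h[...,1]<70)&(h[...,2]>150)),('orange',(h[...,0]<20)&(h[...,1]>150))):
    cs,_=cv2.findContours(m.astype(np.uint8),cv2.RETR_EXTERNAL,cv2.CHAIN_APPROX_NONE)
    if not cs: print(nm,'none');continue
    c=max(cs,key=cv2.contourArea)
    a=cv2.approxPolyDP(cv2.convexHull(c),10,True)[:,0];uv=(a+.5)/S-.5+[x0,y0]
    w=plane('top',uv,.032)[:,:2]-[.5175,-.1715];print(nm,uv.round(1).tolist(),np.c_[w@L,w@N].round(4).tolist())
    ww=plane('top',(c[:,0]+.5)/S-.5+[x0,y0],.032)[:,:2];print(cv2.minAreaRect((ww*1000).astype(np.float32)))
K,dist,Rm,t=cam('top')
for n in(-.015,0,.015):
    ls=np.arange(-.02,.085,.003);P=np.array([[.5175,-.1715,.032]+np.r_[L*l+N*n,0] for l in ls])
    uv=cv2.projectPoints(P,cv2.Rodrigues(Rm.T)[0],-Rm.T@t,K,dist)[0][:,0]
    v=cv2.remap(p,uv[:,:1].astype(np.float32),uv[:,1:].astype(np.float32),cv2.INTER_LINEAR)[:,0];print(n,*[f'{int(round(l*1000))}:{x[0]}/{x[2]}' for l,x in zip(ls,v)])
o=monitor.get_obs();print(o['clock'])
E
python3 m.py
```

```text
clock: 35.12
tcp_pos: [0.4498, -0.2002, 0.2332]
tool_rot: [0.546, 0.838, -0.0, -0.0]
contact_force: [0.4, 0.1, -0.3]
width: 0.115
gripper_force: 0.0
clock: 35.78
tcp_pos: [0.3267, -0.4773, 0.2333]
tool_rot: [0.544, 0.839, -0.0, -0.0]
contact_force: [1.3, 0.4, 0.4]
width: 0.123
gripper_force: 0.0
clock: 36.45
tcp_pos: [0.2584, -0.6298, 0.2331]
tool_rot: [0.543, 0.84, 0.0, -0.0]
contact_force: [0.1, 0.5, -0.4]
width: 0.124
gripper_force: 0.0
white [[330.6, 182.1], [345.1, 188.1], [338.3, 206.1], [322.9, 200.9]] [[0.0655, 0.0227], [0.0646, -0.0272], [0.0017, -0.0278], [-0.0012, 0.0232]]
((547.363037109375, -185.13189697265625), (54.427486419677734, 67.81855010986328), 69.17060089111328)
orange [[329.9, 178.7], [345.6, 184.2], [347.3, 187.2], [330.9, 228.2], [312.8, 221.3], [312.3, 219.2], [326.7, 182.3]] [[0.0752, 0.0285], [0.0772, -0.0242], [0.0701, -0.0328], [-0.0732, -0.0314], [-0.0742, 0.0291], [-0.0685, 0.033], [0.0601, 0.0339]]
((518.3576049804688, -172.43890380859375), (68.37010192871094, 152.20816040039062), 69.27597045898438)
-0.015 -20:205/62 -17:212/63 -14:224/70 -11:131/37 -
[... 380 characters left out ...]
1 -5:87/41 -2:78/71 1:115/106 4:219/227 7:225/233 10:219/226 13:219/226 16:220/227 19:219/226 22:219/226 25:219/226 28:220/227 31:220/227 34:220/226 37:219/225 40:218/226 43:219/227 46:219/226 49:219/227 52:220/226 55:220/226 58:221/229 61:228/237 64:188/183 67:94/73 70:48/11 73:130/31 76:203/72 79:146/96 82:154/104
0.015 -20:216/70 -17:216/68 -14:223/67 -11:183/54 -8:113/33 -5:100/55 -2:91/81 1:137/134 4:210/217 7:226/235 10:221/229 13:222/229 16:221/228 19:220/228 22:219/226 25:220/227 28:221/228 31:220/228 34:221/228 37:221/228 40:220/227 43:220/228 46:221/228 49:220/227 52:220/228 55:221/228 58:223/230 61:228/238 64:200/191 67:113/82 70:51/6 73:125/36 76:210/69 79:160/100 82:160/109
36.5
```

The top view shows the upper coaster's far edge about 66 mm along the box, at the tall wall within measurement error. It is square and level, and the front faces show no protruding plate. Handing in.

```bash
python3 -c "
from h import *
print(arm.job_done())"
```

```text
the job is handed in; nothing more can be done
None
```

I set the four coasters down on the bare worktop as one stack, lowered them into the box, tapped them flush against its tall end wall, and handed the job in; coaster_1 needed a separate trip from the stand, and I couldn't see how the lower three line up sideways.

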